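# Zero and span a bench calibrator through its recessed keys

### The arm

A 7-joint arm with a two-finger parallel gripper is mounted at the origin on the work surface; the furniture and walls round the work are solid. World frame = base frame: x ahead of the robot, y to its left, z up, the work surface at z = 0. Lengths are in m, angles in rad, forces in N, time in s.
With the tool pointing down it reaches from about 0.4 to 0.85 m from the base axis. Payload 10.4 kg.
Tool frame: the origin (TCP) lies on the centre line of the jaws, within the pads' length; the fingertips stand 17 mm ahead of it and the grasp point (between the pads) lies 2 mm behind it (manip.tcp_to_tips is the distance from the TCP to the fingertips, in m); z points along the fingers, x is the direction in which the jaws open and shut, and the axes are right-handed (so a half turn about z gives the same grasp; the last joint's range is limited). The gripper opens to 85 mm and grips with 20 to 120 N. Pads are 22 mm wide; open, the fingers measure 114 mm over their backs; the gripper's body (76 mm by 85 mm) begins 54 mm behind the grasp point. The pads swing forward as they close: fully open they stand 13 mm farther back than shut.
Start: joints at [0.783, 0.332, -0.065, 1.46, 0.022, 1.35, -0.088], TCP at [0.433, -0.451, 0.248] pointing down, gripper open.
Joint ranges: [-2.6, 2.6], [-0.5, 2.12], [-1.47, 1.34], [0.16, 2.42], [-1.27, 4.41], [0.06, 2.06], [-2.6, 2.6]. Speed limits (rad/s): [2.22, 2.22, 2.79, 2.79, 3.14, 3.14, 3.14].

### API

Orientations are given as a unit quaternion [x, y, z, w].
In Python, from workcell import manip gives the robot as it stands.
- The arm moves only by the shell command python3 -m pendant 'ROWS' [FORCE]. ROWS is JSON, a list of rows, each a list of 3 entries, a list of its own where there are three numbers: the shift along the world's x, y, z in cm, then the turn, a rotation vector about the world's x, y, z in degrees, then the closure in counts, from 0 (fully open) to 255 (shut). A call has 1 to 12 rows; each row shifts and turns the pose as measured when the row begins; what a row does not reach is not made up. A row lasts 1/8 s, in which the tool goes at most 62.5 mm and 10.7 degrees, less where a joint would pass 70% of its speed; a pose out of reach is approached as far as the arm can. A call is refused whole if a number of a shift passes 6.25 or a number of a turn 10.7, either way. A call with a gripper value outside its range is refused whole. The fingers move at their own pace and stop on an object; FORCE is the grip in N (left out, the last holds). Time passes only in rows, so rows that do not move let the fingers close. It gives the time, the measured TCP pose, the force and the opening at its end, in the units of the state.
- manip.get_obs(): the state, without advancing time (a new reading comes with each control period).
- manip.camera(name): name is "scene" or "top" or "wrist"; returns a dict with "pixels" (384x512x3 uint8, red, green, blue), "range_z" (384x512 float32, m along the optical axis (not along the pixel's ray), 0 where there is no reading), "K" (3x3 intrinsics, pixels), "origin" and "rotation" of the camera in the world; the wrist camera has in their place "hand_eye" (4x4, takes a point from camera to tool coordinates, whose origin is the TCP and whose axes are the tool frame's). Camera axes: x right, y down, z forward; pixel columns grow to the right and rows downward; lengths in m; the calibration is good to about 2 mm. A picture is of the moment at which its call begins: read the wrist's pose just before it.
- manip.hand_in(): hands the job in, once; it reports no verdict.
The state is a dict: "clock": time; "joint_pos": joint angles; "joint_velocities": joint speeds; "tau": joint torques, N m; "position": TCP position; "ee_rot": TCP orientation; "ft_force": force on the tool from outside, world axes, zero at the start; "torque": the same for the moment, N m; "grip_width": opening from 0.0 (shut) to 1.0 (fully open).
Only numpy, scipy, OpenCV 4.12 (cv2) and the standard library are available. Lean on these libraries where they do the work, as an engineer would, in place of code of your own. Each camera call takes 0.05 s, during which the arm holds its last target.

### The job

Set up the bench calibrator: its three small keys sit at the bottom of recessed wells too narrow for fingers, so take the grey stylus from the tool rest and with it press the keys gently, one at a time, each fully down and released before the next: the middle key to open the adjustment, then the left one (zero), then the right one (span), then the middle one again to store. Afterwards stand the stylus in the blue cup, leaving the cup upright where it is and the other tools on the rest undisturbed.

Things in the scene. Friction and masses are not known exactly. Their poses are not given: they have to be found in the camera images.
- calibrator: Fixed grey wedge-shaped calibrator, 130 wide (y) x 130 deep (x), 30 high in front, 121 at the back. Origin: centre of its underside; x to its back, y to its user's left, z up. Its black top panel slopes up to the back at 35 degrees: display and fixed knob in the upper half, below them a row along y of three square chamfered key wells, 12 x 12, 31 apart (centres)
- key_left_top (a point): Centre of the top of the left key (+y of the calibrator): white square cap 10 x 10, 6 mm below the panel face when up; moves with the key. The point's z axis is the outward panel normal (35 degrees from vertical, leaning to the calibrator's front), x points up the slope, y along the row
- key_middle_top (a point): The same for the middle key.
- key_right_top (a point): The same for the right key (-y of the calibrator).
- key_left (a joint): Travel of the left key in m: 0 released, 0.004 fully down. A spring returns it; it takes about 2 N to start and 5 N to bottom.
- key_middle (a joint): Travel of the middle key, likewise.
- key_right (a joint): Travel of the right key, likewise.
- stylus: Plain dark grey square stylus, 130 long (its y axis) x 8 x 8, 15 g, either end serves as the tip. Origin: centre of its underside (4 mm below its axis when lying). It starts lying in one of the rest's three notches, its y axis pointing away from the robot.
- tool_rest: Fixed aluminium tool rest, 116 (x) x 134 (y) x 49 high. Origin: centre of its underside. Two upright combs, 6 thick, at x = -51 and +51, each with three notches 18 wide at y = -46, 0, +46, notch floors 40 above the bench. Tools lie across both combs, along x; between the combs there is only a 6 thick base plate, so they can be gripped there
- ball_pen: Black ball pen, 145 long (y) x 12 x 9, lying in another notch of the rest; leave it. Origin: centre of its underside.
- tweezers_b: Black tweezers, 131 long (y) x 15 x 10, lying in another notch of the rest; leave them. Origin: centre of the underside.
- cup: Blue tapered cup standing on the bench, open at the top, 114 high, 81 across at the rim and 58 at the foot, wall about 3, inner floor 10 above its underside. Origin: centre of its underside, z up. Loose, about 160 g.

How it is judged:
On the way, in this order (a step that is already met when the one before it is completed fails the run):
1. the middle key is pressed fully down with the stylus, the other two being up (value of joint key_middle above 0.0034 m and contact force between stylus and calibrator above 1 N and value of joint each of key_left, key_right below 0.001 m), for 0.1 s.
2. then the left key, the other two being up (value of joint key_left above 0.0034 m and contact force between stylus and calibrator above 1 N and value of joint each of key_middle, key_right below 0.001 m), for 0.1 s.
3. then the right key, the other two being up (value of joint key_right above 0.0034 m and contact force between stylus and calibrator above 1 N and value of joint each of key_left, key_middle below 0.001 m), for 0.1 s.
4. then the middle key again, the other two being up (all of step 1), for 0.1 s.
At the end, for the whole second after the job is handed in: The stylus stands at rest in the cup, its end on the cup's floor, leaning at most 37 degrees from the cup's axis (its middle within 45 mm of the axis, 40 to 95 mm above the cup's underside); the cup is upright, within 30 mm of where it stood; all three keys are up (angle between the y axis of stylus and the z axis of cup, either way round below 0.65 rad and horizontal distance between stylus and cup below 0.045 m and z of stylus in the frame of cup between 0.04 and 0.095 m and linear speed of stylus below 0.03 m/s and angle between cup's own z axis and vertical below 0.1 rad and distance of cup from where it was at the start of the episode below 0.03 m and value of joint each of key_left, key_middle, key_right below 0.001 m); the robot touches nothing.
It fails at once if two keys down at once (value of joint each of key_left, key_middle above 0.0015 m or value of joint each of key_middle, key_right above 0.0015 m or value of joint each of key_left, key_right above 0.0015 m).
It fails at once if the stylus pushed on the calibrator with more than 30 N (not gently) (contact force between stylus and calibrator above 30 N).
It fails at once if the cup knocked over (angle between cup's own z axis and vertical above 0.5 rad).
It fails at once if the pen or the tweezers moved more than 20 mm (distance of any of ball_pen, tweezers_b from where it was at the start of the episode above 0.02 m).
It also fails if it takes over 69 s, if anything falls off the work surface, if the arm or the gripper's body presses on something with over 40 N, if the wrist force passes 120 N, or if a joint passes its speed limit or range.

## Working session

There is one attempt and no reset: what is moved stays moved. The work goes in short steps, Python scripts to look and compute and a shell command to move; the robot and the scene stay as the last step left them, time stands still between calls to the robot, and variables do not carry over. Pictures are saved under pics/ and viewed, and the job is handed in when it is done.

```bash
ls; mkdir -p pics; cat > h.py <<'E'
import numpy as np,cv2
from workcell import manip
from scipy.spatial.transform import Rotation as R
def shot(name,fn):
    o=manip.get_obs(); c=manip.camera(name)
    cv2.imwrite('pics/'+fn+'.png',c['pixels'][:,:,::-1])
    if 'origin' in c: Rm=np.array(c['rotation']);t=np.array(c['origin'])
    else:
        H=np.array(c['hand_eye']);Rt=R.from_quat(o['ee_rot']).as_matrix()
        Rm=Rt@H[:3,:3];t=Rt@H[:3,3]+np.array(o['position'])
    if Rm.shape!=(3,3): Rm=R.from_quat(Rm).as_matrix()
    z=c['range_z'];K=np.array(c['K']);v,u=np.mgrid[:z.shape[0],:z.shape[1]]
    P=np.stack([(u-K[0,2])/K[0,0]*z,(v-K[1,2])/K[1,1]*z,z],-1)@Rm.T+t
    P[z==0]=np.nan
    np.savez('pics/'+fn+'.npz',P=P,px=c['pixels'],K=K,R=Rm,t=t)
    return c['pixels'],P
E
python3 - <<'E'
from h import *
print(manip.get_obs())
for n in('scene','top','wrist'):
    px,P=shot(n,n+'0'); d=np.load(f'pics/{n}0.npz');print(n,d['t'],d['R'],d['K'])
E
```

```text
pics
{'clock': 0.0, 'joint_pos': array([ 0.78338823,  0.33287613, -0.06465889,  1.46095982,  0.02158507,
        1.34988965, -0.08850478]), 'joint_velocities': array([ 1.15771729e-03, -9.84420349e-05,  1.59093194e-03,  2.06020015e-03,
        7.06418919e-04, -1.72806144e-03,  1.71134008e-03]), 'tau': array([-1.66865728e-03, -6.25459599e+01,  4.78050183e-02, -3.91606951e+01,
        1.61282660e-02,  1.00219002e-02, -2.57187168e-05]), 'position': array([ 0.43248508, -0.45070689,  0.24750431]), 'ee_rot': array([ 9.19885656e-01, -3.92186005e-01, -6.73803122e-04, -2.51430245e-04]), 'ft_force': array([0.2757989 , 0.00160763, 0.2443543 ]), 'torque': array([ 0.0132783 , -0.04702547, -0.0198155 ]), 'grip_width': 0.9984893150087634}
scene [0.06887684 0.44955354 0.73041705] [[-0.79679742 -0.44054228  0.41356543]
 [-0.60424194  0.57825593 -0.54818953]
 [ 0.002354   -0.68668958 -0.72694695]] [[349.42050497   0.         254.41027468]
 [  0.         349.42050497 192.13582351]
 [  0.           0.           1.        ]]
top [ 0.29551461 -0.07624274  1.1304597 ] [[ 0.00731064 -0.98984481  0.14196409]
 [-0.99992994 -0.00591451  0.01025386]
 [-0.00931008 -0.1420291  -0.9898187 ]] [[390.18313741   0.         251.48917801]
 [  0.         390.18313741 190.27226801]
 [  0.           0.           1.        ]]
wrist [ 0.4909143  -0.39339326  0.37271797] [[ 6.91109106e-01 -6.84047603e-01 -2.33338982e-01]
 [-7.22750066e-01 -6.54430152e-01 -2.22156518e-01]
 [-7.38431754e-04  3.22180157e-01 -9.46678087e-01]] [[293.19445607   0.         251.95456798]
 [  0.         293.19445607 192.73888652]
 [  0.           0.           1.        ]]
```

View pics/top0.png

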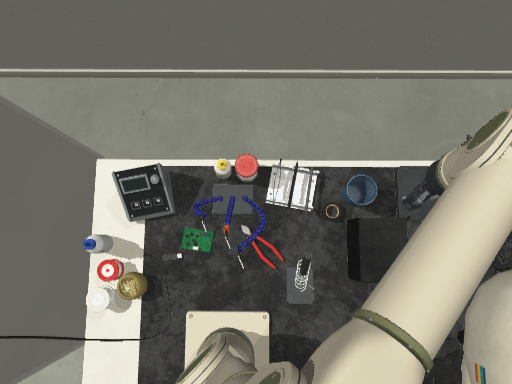

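View pics/scene0.png

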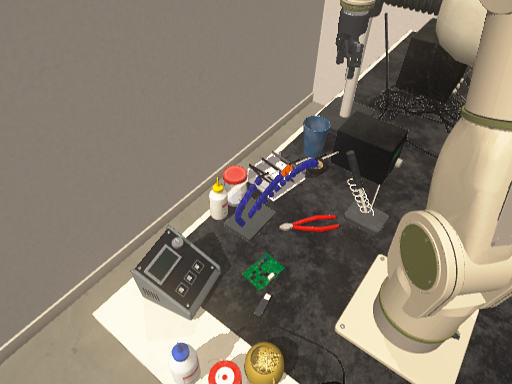

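View pics/wrist0.png

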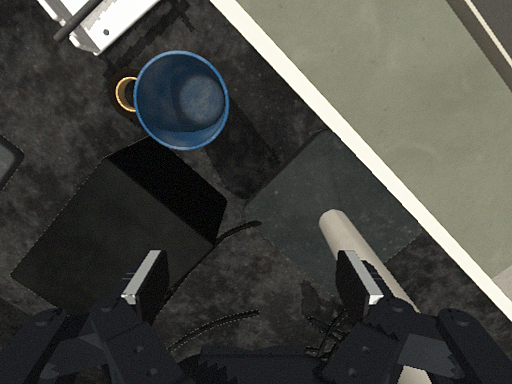

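The top view shows the calibrator at about (143,192), the rest with three tools at (293,187) and the cup at (362,190). Next I enlarge and measure.

```bash
python3 - <<'E'
from h import *
d=np.load('pics/top0.npz');P=d['P'];px=d['px']
a=cv2.resize(px[150:230,100:180],None,fx=7,fy=7,interpolation=cv2.INTER_CUBIC)
b=cv2.resize(px[150:230,255:335],None,fx=7,fy=7,interpolation=cv2.INTER_CUBIC)
cv2.imwrite('pics/crops.png',cv2.resize(np.hstack([a,b]),(800,400))[:,:,::-1])
for n,(u,v) in dict(cal=(143,192),rest=(293,187),cup=(362,190)).items(): print(n,P[v,u])
# cup: rim points
c=P[165:215,335:385].reshape(-1,3);m=(c[:,2]>0.105)&(c[:,2]<0.125);q=c[m]
print('cup',len(q),cv2.minEnclosingCircle(q[:,:2].astype(np.float32)),np.nanmax(c[:,2]))
# rest combs
c=P[155:220,255:330].reshape(-1,3)
for lo,hi in((.036,.06),): 
    q=c[(c[:,2]>lo)&(c[:,2]<hi)];print('rest',len(q),cv2.minAreaRect(q[:,:2].astype(np.float32)),q.min(0),q.max(0))
c=P[155:225,105:180].reshape(-1,3);q=c[(c[:,2]>.02)]
r=cv2.minAreaRect(q[:,:2].astype(np.float32));print('cal',r,q.min(0),q.max(0))
E
```

```text
cal [0.4399374  0.23088451 0.07792492]
rest [ 0.46041107 -0.18113182  0.05007649]
cup [ 0.45675485 -0.38033984  0.02486367]
cup 147 ((0.4449262022972107, -0.35471221804618835), 0.040836360305547714) 0.11863874947704622
rest 555 ((0.4721272587776184, -0.15971605479717255), (0.17549006640911102, 0.1419798880815506), 79.37223052978516) [ 0.39317806 -0.25498751  0.03609994] [ 0.54069763 -0.07460611  0.05369322]
cal ((0.43898022174835205, 0.23145054280757904), (0.1290673166513443, 0.1317373663187027), 11.343047142028809) [0.3636133  0.15589673 0.02001581] [0.51360546 0.30552482 0.12028658]
```

View pics/crops.png

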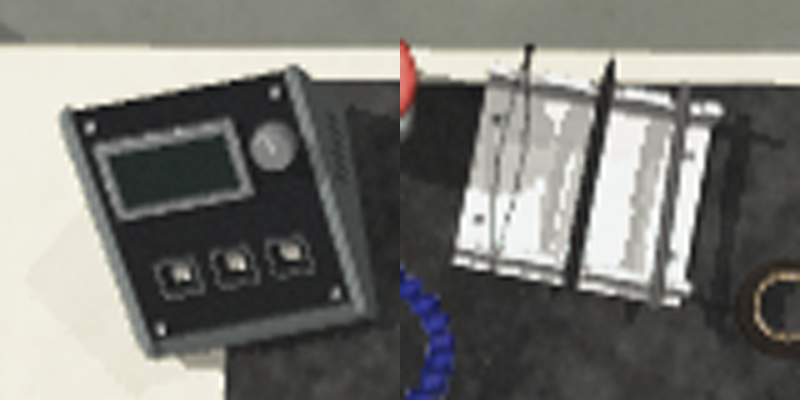

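The row reads, left to right, tweezers, pen and grey stylus (crop x≈670, top-image u≈306-311). I'll close the jaws partly, turn to the rest's yaw and look with the wrist camera.

```bash
python3 -m pendant '[[[-0.5,4.2,0.3],[0,0,-9],0],[[-0.5,4.2,0.3],[0,0,-9],0],[[-0.5,4.2,0.3],[0,0,-9],60],[[-0.5,4.2,0.3],[0,0,-9],120],[[-0.5,4.2,0.3],[0,0,-9],150],[[-0.5,4.2,0.3],[0,0,-9],150],[[0,0,0],[0,0,0],150],[[0,0,0],[0,0,0],150]]' 60
python3 - <<'E'
from h import *
o=manip.get_obs();print(o['position'],R.from_quat(o['ee_rot']).as_matrix().round(3),o['grip_width'],o['clock'])
shot('wrist','w1')
E
```

```text
clock: 1.15
position: [0.3995, -0.1911, 0.2637]
ee_rot: [-0.63, 0.777, 0.002, 0.001]
ft_force: [0.2, -0.9, 0.0]
grip_width: 0.411
[ 0.39945576 -0.19113694  0.26369516] [[-0.207 -0.978 -0.001]
 [-0.978  0.207  0.004]
 [-0.003  0.002 -1.   ]] 0.41142637347879063 1.15
```

View pics/w1.png

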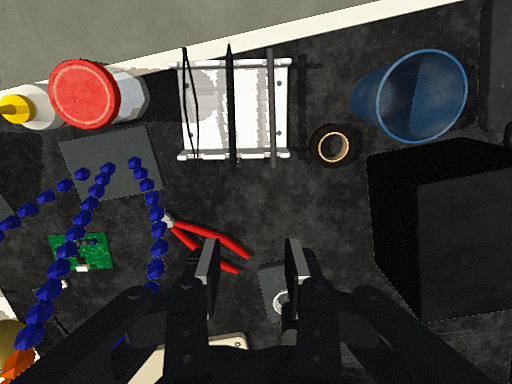

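The wrist view shows the stylus at u≈270, v 45–168, lying over both combs, with the pen at u≈232 and the cup at (425,95). Next I extract coordinates.

```bash
python3 - <<'E'
from h import *
d=np.load('pics/w1.npz');P=d['P'];px=d['px'].astype(int)
g=px.sum(-1)
cv2.imwrite('pics/w1c.png',cv2.resize(d['px'][35:180,170:310],(772,800//1-200),interpolation=cv2.INTER_CUBIC)[:,:,::-1])
box=P[35:180,250:288];zz=box[...,2]
m=(zz>.042)&(zz<.056)&(g[35:180,250:288]<330)&(abs(np.arange(250,288)[None]-270)<9)
q=box[m];print(len(q),q.min(0),q.max(0),np.median(q,0))
# inside between combs: z>0.03
sub=P[75:145,255:285];s=sub[(sub[...,2]>.035)];print('mid',len(s),s.mean(0))
for v in range(44,172,6):
    r=P[v,255:290];k=r[:,2]>.035
    print(v,r[k].mean(0).round(4) if k.any() else None,k.sum())
l=cv2.fitLine(s[:,:2].astype(np.float32),cv2.DIST_HUBER,0,.01,.01).ravel();print(l,np.degrees(np.arctan(l[1]/l[0])))
c=P[30:160,330:480].reshape(-1,3);q=c[(c[:,2]>.108)&(c[:,2]<.122)]
print('cup',cv2.minEnclosingCircle(q[:,:2].astype(np.float32)),np.median(q[:,2]))
E
```

```text
747 [ 0.39108866 -0.23832841  0.04225116] [ 0.51967765 -0.2116149   0.04937734] [ 0.46241063 -0.22646757  0.04688655]
mid 496 [ 0.4571793  -0.22516891  0.04658474]
44 None 0
50 [ 0.5172 -0.2343  0.0469] 7
56 [ 0.5115 -0.2338  0.0462] 8
62 [ 0.5053 -0.2354  0.0454] 35
68 [ 0.4998 -0.2321  0.0465] 7
74 [ 0.4939 -0.2309  0.0469] 7
80 [ 0.488  -0.2298  0.0464] 7
86 [ 0.4818 -0.2291  0.0467] 8
92 [ 0.4757 -0.228   0.0461] 8
98 [ 0.4694 -0.2273  0.0467] 7
104 [ 0.4631 -0.2261  0.0469] 7
110 [ 0.4568 -0.2249  0.0467] 7
116 [ 0.4503 -0.2237  0.0464] 7
122 [ 0.4435 -0.2236  0.046 ] 7
128 [ 0.4371 -0.2223  0.047 ] 7
134 [ 0.4303 -0.221   0.0466] 7
140 [ 0.4235 -0.2197  0.0464] 7
146 [ 0.4166 -0.2184  0.0461] 7
152 [ 0.409  -0.2166  0.0423] 34
158 [ 0.4023 -0.2169  0.0461] 7
164 [ 0.3953 -0.2156  0.0464] 7
170 None 0
[ 0.98820966 -0.15310673  0.4571793  -0.22516891] -8.80701
cup ((0.44364628195762634, -0.3548971116542816), 0.041191522032022476) 0.11242458169411218
```

View pics/w1c.png

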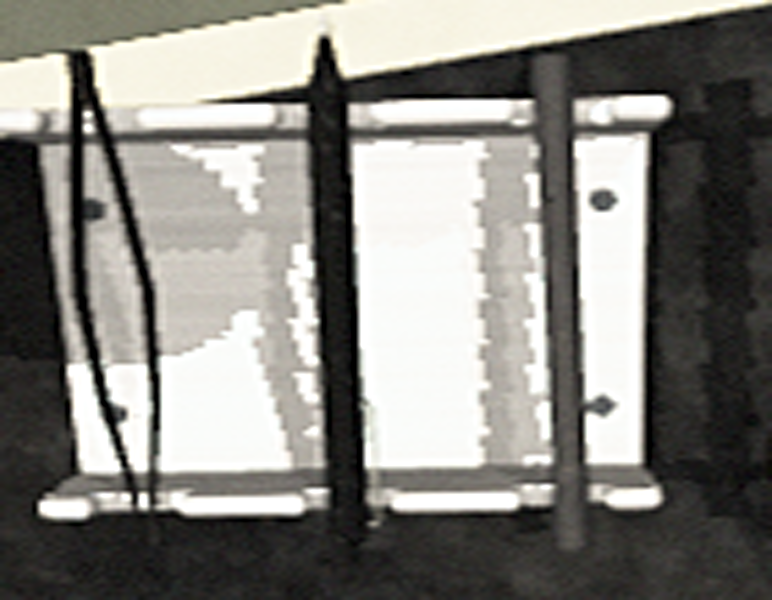

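```bash
python3 -m pendant '[[[-0.2,-0.8,-3],[-1.5,-9.9,1],160],[[-0.2,-0.8,-3],[-1.5,-9.9,1],160],[[-0.2,-0.8,-3],[-1.5,-9.9,1],160],[[0,0,-3],[0,0,0],160],[[0,0,0],[0,0,0],160]]' 60
cat >> h.py <<'E'
def st():
    o=manip.get_obs();M=R.from_quat(o['ee_rot']).as_matrix()
    print('t',o['clock'],'p',np.round(o['position'],4),'g',round(o['grip_width'],3),'f',np.round(o['ft_force'],1),'q',np.round(o['joint_pos'],2));print(M.round(3));return np.array(o['position']),M
def yp(yaw,lean): # tool-z horizontal comp. along yaw dir with lean deg fwd; tool x = -y'
    a,b=np.radians([yaw,lean]);z=np.array([np.sin(b)*np.cos(a),np.sin(b)*np.sin(a),-np.cos(b)]);x=np.array([np.sin(a),-np.cos(a),0]);return np.stack([x,np.cross(z,x),z],1)
def delta(pt,Mt):
    p,M=st();print('shift cm',((np.array(pt)-p)*100).round(2),'turn deg',np.degrees(R.from_matrix(Mt@M.T).as_rotvec()).round(2))
E
python3 - <<'E'
from h import *
M=yp(-8.8,30);delta(np.array([.433,-.2215,.042])-.05*M[:,2],M);delta([.433,-.2215,.042],M)
shot('wrist','w2')
E
```

```text
clock: 1.82
position: [0.3917, -0.2205, 0.14]
ee_rot: [-0.626, 0.733, -0.197, 0.178]
ft_force: [-0.0, 0.1, 0.4]
grip_width: 0.374
t 1.825 p [ 0.3917 -0.2205  0.14  ] g 0.374 f [-0.   0.1  0.4] q [ 0.52 -0.25  0.05  2.41 -0.42  0.53 -0.85]
[[-0.153 -0.848  0.507]
 [-0.988  0.139 -0.066]
 [-0.014 -0.511 -0.859]]
shift cm [ 1.66  0.29 -5.47] turn deg [-0.68  0.86  0.01]
t 1.825 p [ 0.3917 -0.2205  0.14  ] g 0.374 f [-0.   0.1  0.4] q [ 0.52 -0.25  0.05  2.41 -0.42  0.53 -0.85]
[[-0.153 -0.848  0.507]
 [-0.988  0.139 -0.066]
 [-0.014 -0.511 -0.859]]
shift cm [ 4.13 -0.1  -9.8 ] turn deg [-0.68  0.86  0.01]
```

View pics/w2.png

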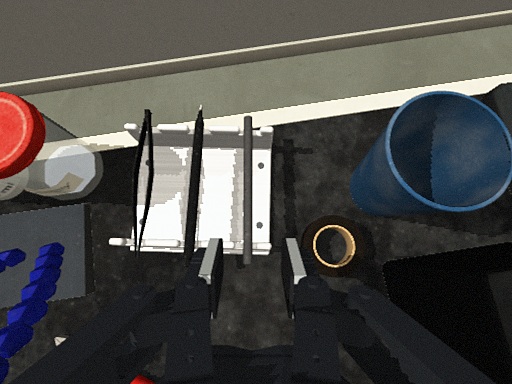

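Stylus at u≈248, fingers straddle it. Joint 4 is at its limit with 30° lean, so I use 20°.

```bash
python3 -m pendant '[[[0.7,0.4,-0.4],[0.8,10.6,0],160],[[1.2,0,-3],[0,0,0],160],[[0,0,0],[0,0,0],160]]' 60
python3 - <<'E'
from h import *
M=yp(-8.8,20);delta([.433,-.2215,.042],M)
E
```

```text
clock: 2.25
position: [0.4142, -0.2193, 0.1112]
ee_rot: [-0.64, 0.748, -0.134, 0.112]
ft_force: [-0.2, 0.2, 0.2]
grip_width: 0.372
t 2.25 p [ 0.4142 -0.2193  0.1112] g 0.372 f [-0.2  0.2  0.2] q [ 0.59 -0.07 -0.13  2.27 -0.19  0.61 -1.13]
[[-0.156 -0.928  0.339]
 [-0.988  0.145 -0.057]
 [ 0.004 -0.343 -0.939]]
shift cm [ 1.88 -0.22 -6.92] turn deg [0.25 0.04 0.16]
```

```bash
python3 -m pendant '[[[0.8,-0.1,-3],[0.2,0,0.2],160],[[0.6,-0.1,-2.2],[0,0,0],160],[[0.5,0,-1.6],[0,0,0],160],[[0,0,0],[0,0,0],160]]' 60
python3 - <<'E'
from h import *
M=yp(-8.8,20);delta([.433,-.2215,.042],M)
shot('wrist','w3')
E
```

```text
clock: 2.75
position: [0.4377, -0.2254, 0.05]
ee_rot: [-0.64, 0.747, -0.137, 0.115]
ft_force: [0.3, -0.1, 0.6]
grip_width: 0.374
t 2.75 p [ 0.4377 -0.2254  0.05  ] g 0.374 f [ 0.3 -0.1  0.6] q [ 0.58  0.09 -0.13  2.27 -0.2   0.44 -1.11]
[[-0.154 -0.925  0.347]
 [-0.988  0.143 -0.058]
 [ 0.004 -0.352 -0.936]]
shift cm [-0.47  0.39 -0.8 ] turn deg [0.34 0.54 0.06]
```

View pics/w3.png

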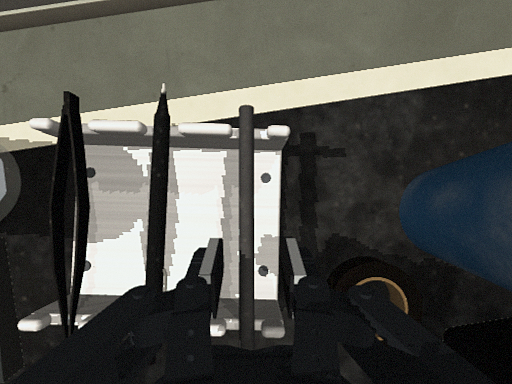

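Stylus at u≈247, between the pads (215 and 295), about 4 mm off-centre. I centre on it, lower and close.

```bash
python3 -m pendant '[[[-0.4,0.4,-0.4],[0.3,0.5,0],160],[[-0.1,0,-0.4],[0,0,0],160],[[0,0,0],[0,0,0],200],[[0,0,0],[0,0,0],255],[[0,0,0],[0,0,0],255],[[0,0,0],[0,0,0],255],[[0,0,0],[0,0,0],255]]' 70
python3 - <<'E'
from h import *
M=yp(-8.8,20);delta([.433,-.2215,.042],M)
E
```

```text
clock: 3.68
position: [0.4336, -0.2227, 0.0456]
ee_rot: [-0.64, 0.748, -0.135, 0.114]
ft_force: [-0.6, -0.5, 0.2]
grip_width: 0.075
t 3.675 p [ 0.4336 -0.2227  0.0456] g 0.075 f [-0.6 -0.5  0.2] q [ 0.58  0.09 -0.14  2.28 -0.2   0.43 -1.11]
[[-0.155 -0.927  0.343]
 [-0.988  0.144 -0.056]
 [ 0.003 -0.347 -0.938]]
shift cm [-0.06  0.12 -0.36] turn deg [0.2  0.29 0.12]
```

```bash
python3 -m pendant '[[[0,0,2],[0,0,0],255],[[0,0,4],[0,0,0],255],[[0,0.5,5],[0,0,0],255],[[0,1,5],[0,0,0],255],[[0,2,3],[0,0,0],255],[[0,0,0],[0,0,0],255]]' 70
python3 - <<'E'
from h import *
st();px,P=shot('wrist','w4')
d=np.load('pics/top0.npz');T=d['P'];g=d['px']
c=T[155:225,105:180].reshape(-1,3)
# local frame from rect center, yaw
for yaw in (9,10,11,12,13):
    a=np.radians(yaw);q=c[c[:,2]>.02];
    l=(q[:,:2])@np.array([[np.cos(a),-np.sin(a)],[np.sin(a),np.cos(a)]])
    lo,hi=np.percentile(l,[1,99],axis=0);print(yaw,hi-lo,(lo+hi)/2@np.array([[np.cos(a),np.sin(a)],[-np.sin(a),np.cos(a)]]))
E
```

```text
clock: 4.42
position: [0.4319, -0.1858, 0.241]
ee_rot: [-0.64, 0.748, -0.134, 0.113]
ft_force: [0.4, 0.0, -0.0]
grip_width: 0.077
t 4.425 p [ 0.4319 -0.1858  0.241 ] g 0.077 f [ 0.4  0.  -0. ] q [ 0.56 -0.24 -0.18  2.11 -0.15  0.92 -1.28]
[[-0.155 -0.927  0.341]
 [-0.988  0.145 -0.056]
 [ 0.002 -0.345 -0.938]]
9 [0.12293588 0.12979873] [0.44042133 0.23070827]
10 [0.12338581 0.12924357] [0.44001427 0.23085954]
11 [0.12260052 0.12872048] [0.44012896 0.23089985]
12 [0.12284351 0.12904751] [0.44008259 0.23081089]
13 [0.12282296 0.12984244] [0.44024986 0.23049916]
```

View pics/w4.png

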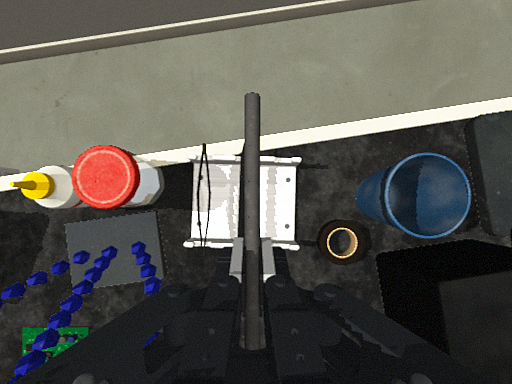

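The stylus is held, tip at pixel (252,96). Next I compute the tip in tool coordinates.

```bash
python3 - <<'E'
from h import *
p,M=st();d=np.load('pics/w4.npz');P=d['P']
s=P[94:225,238:268].reshape(-1,3);L=(s-p)@M
m=(abs(L[:,0])<.012)&(L[:,2]<.06)&(L[:,2]>-.03)&np.isfinite(L[:,0]);L=L[m]
L=L[(L[:,2]>-.02)]
l=cv2.fitLine(L.astype(np.float32),cv2.DIST_HUBER,0,.001,.001).ravel();print(len(L),l,L.min(0),L.max(0))
for y in np.arange(-.09,-.02,.01):
    k=abs(L[:,1]-y)<.003;print(round(y,3),L[k].mean(0).round(4),np.ptp(L[k][:,0]).round(4) if k.any() else 0)
Mg=yp(-8.8,20);tip=np.array([.5202,-.235,.044]);pg=np.array([.4336,-.2227,.0456]);print('geom tip',(tip-pg)@M,'axis',np.array([.988,-.153,0])@M)
E
```

```text
t 4.475 p [ 0.4312 -0.1864  0.2395] g 0.071 f [ 0.2 -0.2 -0.5] q [ 0.56 -0.23 -0.17  2.11 -0.15  0.92 -1.28]
[[-0.156 -0.928  0.339]
 [-0.988  0.146 -0.055]
 [ 0.002 -0.344 -0.939]]
2080 [-9.5000112e-04  9.3845391e-01 -3.4540319e-01 -7.2686217e-04
 -5.1385466e-02  1.6257601e-02] [-0.00452885 -0.08194788  0.00390089] [ 0.00313189 -0.02018434  0.02984571]
-0.09 [nan nan nan] 0
-0.08 [-0.0007 -0.0795  0.0266] 0.0076
-0.07 [-0.0007 -0.0701  0.0231] 0.0076
-0.06 [-0.0007 -0.0599  0.0194] 0.0076
-0.05 [-0.0007 -0.05    0.0158] 0.0076
-0.04 [-0.0007 -0.04    0.0121] 0.0076
-0.03 [-0.0007 -0.03    0.0083] 0.0076
geom tip [-0.00139721 -0.08158388  0.03155199] axis [-0.00339605 -0.93889891  0.34352627]<stdin>:8: RuntimeWarning: Mean of empty slice.
  ret = um.true_divide(
```

```bash
cat >> h.py <<'E'
TIP=np.array([-.0008,-.0815,.0315])
E
python3 - <<'E'
from h import *
d=np.load('pics/top0.npz');T=d['P']
for n,(x,y) in dict(l=(179,272),m=(235,262),r=(290,250)).items():
    u=int(100+x/5);v=int(150+y/5);print(n,u,v,np.nanmedian(T[v-2:v+3,u-2:u+3].reshape(-1,3),0))
c=T[160:222,110:178].reshape(-1,3);q=c[(c[:,2]>.035)&(c[:,2]<.115)]
A=np.c_[q[:,:2],np.ones(len(q))];w=np.ones(len(q))
for _ in range(20):
    s=np.linalg.lstsq(A*w[:,None],q[:,2]*w,rcond=None)[0];w=1/(1+(abs(A@s-q[:,2])/.002)**2)
n=np.array([-s[0],-s[1],1]);n/=np.linalg.norm(n);print(s,n,np.degrees(np.arccos(n[2])),np.degrees(np.arctan2(-n[1],-n[0])))
psi=11;Mt=yp(psi,-35);k=np.array([.41,.224,.06]);print(k-Mt@TIP+.1*np.array([-.563,-.109,.819]));delta(k-Mt@TIP+.06*np.array([-.563,-.109,.819]),Mt)
E
```

```text
l 135 204 [0.40963126 0.25799    0.05416359]
m 147 202 [0.41553737 0.22622661 0.05123844]
r 158 200 [0.42125796 0.19537815 0.0526924 ]
[ 0.69309151  0.14318158 -0.26097929] [-0.56574152 -0.11687312  0.81625805] 35.28805453063833 11.672192687817914
[0.30605405 0.20302359 0.21444977]
t 4.475 p [ 0.4312 -0.1864  0.2395] g 0.071 f [ 0.2 -0.2 -0.5] q [ 0.56 -0.23 -0.17  2.11 -0.15  0.92 -1.28]
[[-0.156 -0.928  0.339]
 [-0.988  0.146 -0.055]
 [ 0.002 -0.344 -0.939]]
shift cm [-10.26  39.38  -5.78] turn deg [-0.89 55.35 18.38]
```

```bash
python3 - <<'E'
from h import *
T=np.load('pics/top0.npz')['P'];print(np.nanmax(T[160:300,180:270,2]))
E
python3 -m pendant '[[[-0.5,5,3],[0,0,2],255],[[-0.7,6,3],[0,0,2],255],[[-0.8,6,0],[0,0,2],255],[[-1,6,0],[0,5,2],255],[[-1,6,0],[0,9,2],255],[[-1,6,0],[0,10,2],255],[[-1,3,0],[-0.5,10,2],255],[[-1,1,0],[-0.5,10,2],255],[[-1,0,0],[0,10,2],255],[[0,0,0],[0,0,0],255]]' 70
python3 - <<'E'
from h import *
n=np.array([-.563,-.114,.819]);Mt=yp(11.4,-35);k=np.array([.4155,.226,.055]);delta(k-Mt@TIP+.07*n,Mt)
shot('wrist','w5')
E
```

```text
0.3040369029315969
clock: 5.72
position: [0.3462, 0.2065, 0.2879]
ee_rot: [0.725, -0.614, -0.219, 0.223]
ft_force: [0.2, -0.3, 0.2]
grip_width: 0.073
t 5.725 p [0.3462 0.2065 0.2879] g 0.073 f [ 0.2 -0.3  0.2] q [ 0.23  0.38 -0.89  1.57 -0.05  1.86 -2.1 ]
[[ 0.151 -0.792 -0.591]
 [-0.988 -0.147 -0.055]
 [-0.043  0.592 -0.805]]
shift cm [ -1.77   0.11 -10.3 ] turn deg [-2.21 -1.77  2.7 ]
```

View pics/w5.png

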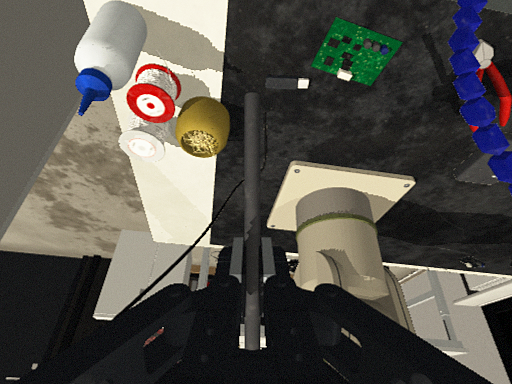

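The camera looks back at the robot base in this pose (stylus at u≈252), so the keys aren't visible. I tilt back to view the calibrator and localise the keys precisely.

```bash
python3 -m pendant '[[[0,0,1],[0.5,-10,0],255],[[0,0,1],[0.5,-10,0],255],[[0,0,1],[0.5,-10,0],255],[[0,0,1],[0.5,-10,0],255],[[0,0,0],[0,0,0],255]]' 70
python3 - <<'E'
from h import *
st()
shot('wrist','w6')
d=np.load('pics/scene0.npz')['px'][220:320,125:225];cv2.imwrite('pics/sc.png',cv2.resize(d,(600,600),interpolation=cv2.INTER_CUBIC)[:,:,::-1])
E
```

```text
clock: 6.4
position: [0.3479, 0.2068, 0.3316]
ee_rot: [0.759, -0.649, 0.054, -0.027]
ft_force: [1.5, -0.5, -1.0]
grip_width: 0.072
t 6.4 p [0.3479 0.2068 0.3316] g 0.072 f [ 1.5 -0.5 -1. ] q [ 0.4  -0.34 -0.86  1.86 -0.18  1.41 -1.84]
[[ 0.152 -0.981  0.117]
 [-0.987 -0.157 -0.028]
 [ 0.046 -0.112 -0.993]]
```

View pics/w6.png

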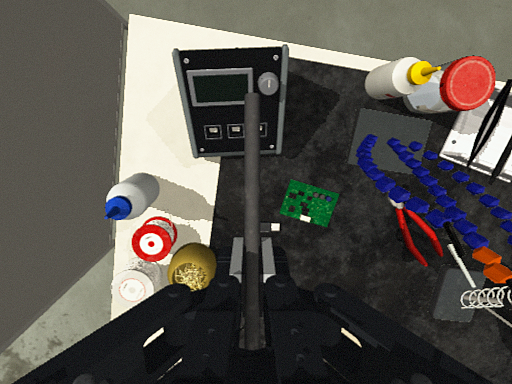

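View pics/sc.png

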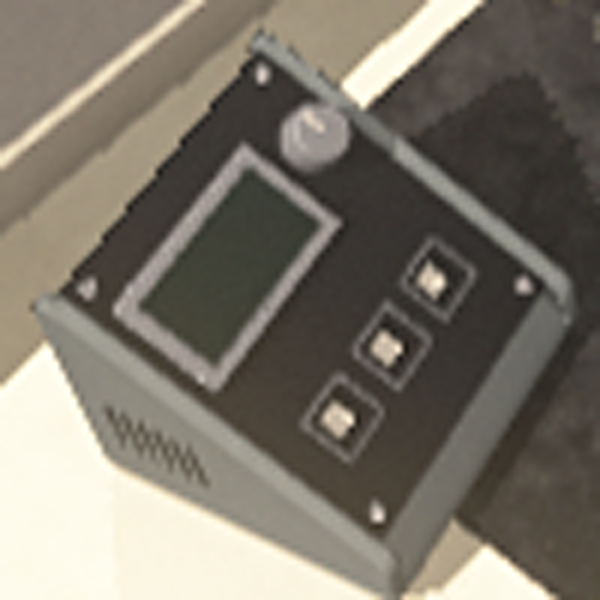

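The wrist view shows the outlined wells at about (213,131) left and (237,130) middle, with the right one behind the stylus. In the scene crop they are at (342,418), (392,344) and (438,279). I refine these with ray–plane intersection.

```bash
python3 - <<'E'
from h import *
def plane(P):
    q=P.reshape(-1,3);q=q[np.isfinite(q[:,0])];q=q[(q[:,2]>.035)&(q[:,2]<.115)]
    A=np.c_[q[:,:2],np.ones(len(q))];w=np.ones(len(q))
    for _ in range(40):
        s=np.linalg.lstsq(A*w[:,None],q[:,2]*w,rcond=None)[0];w=1/(1+(abs(A@s-q[:,2])/.0015)**2)
    n=np.array([-s[0],-s[1],1]);n/=np.linalg.norm(n);return n,n@np.array([0,0,s[2]])
def run(f,box,pts):
    d=np.load(f'pics/{f}.npz');u0,u1,v0,v1=box;n,c=plane(d['P'][v0:v1,u0:u1])
    print(f,'n',n.round(3),round(c,4),'lean',np.degrees(np.arccos(n[2])).round(2),'yaw',np.degrees(np.arctan2(-n[1],-n[0])).round(2))
    r=[]
    for u,v in pts:
        ray=d['R']@np.linalg.inv(d['K'])@[u,v,1];X=d['t']+ray*((c-n@d['t'])/(n@ray));r.append(X);print('  ',X.round(4))
    r=np.array(r);e=r[0]-r[-1];print('  spacing',np.linalg.norm(e)/(len(r)-1),'rowyaw',np.degrees(np.arctan2(-e[0],e[1])).round(2))
run('scene0',(135,215,230,310),[(182.0-.5,289.7-.5),(190.3-.5,277.3-.5),(198-.5,266.5-.5)])
run('top0',(115,172,168,216),[(100+179/5-.5,150+278/5-.5),(100+236/5-.5,150+266/5-.5),(100+290/5-.5,150+255/5-.5)])
run('w6',(185,243,50,150),[(213,131),(236.5,130)])
d=np.load('pics/w6.npz')['px'][110:150,195:275];cv2.imwrite('pics/w6c.png',cv2.resize(d,(800,400),interpolation=cv2.INTER_CUBIC)[:,:,::-1])
d=np.load('pics/top0.npz')['px'][185:217,120:172];cv2.imwrite('pics/t0c.png',cv2.resize(d,(780,480),interpolation=cv2.INTER_CUBIC)[:,:,::-1])
E
```

```text
scene0 n [-0.562 -0.119  0.819] -0.2112 lean 35.03 yaw 11.94
   [0.4044 0.2577 0.0569]
   [0.4111 0.2262 0.0569]
   [0.4167 0.1965 0.0564]
  spacing 0.03121924447262993 rowyaw 11.31
top0 n [-0.568 -0.117  0.815] -0.214 lean 35.43 yaw 11.62
   [0.406  0.2567 0.0571]
   [0.4129 0.2252 0.0573]
   [0.4192 0.1954 0.0575]
  spacing 0.03132313729199881 rowyaw 12.13
w6 n [-0.562 -0.116  0.819] -0.2112 lean 34.99 yaw 11.68
   [0.4046 0.2562 0.056 ]
   [0.4107 0.2249 0.0557]
  spacing 0.031926009533878245 rowyaw 11.04
```

View pics/w6c.png

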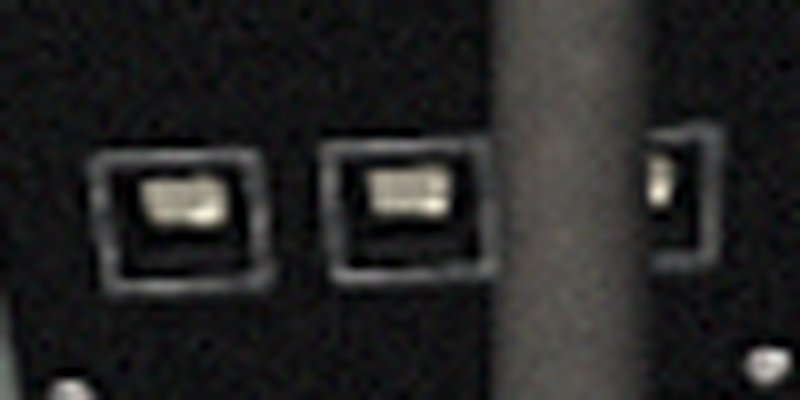

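View pics/t0c.png

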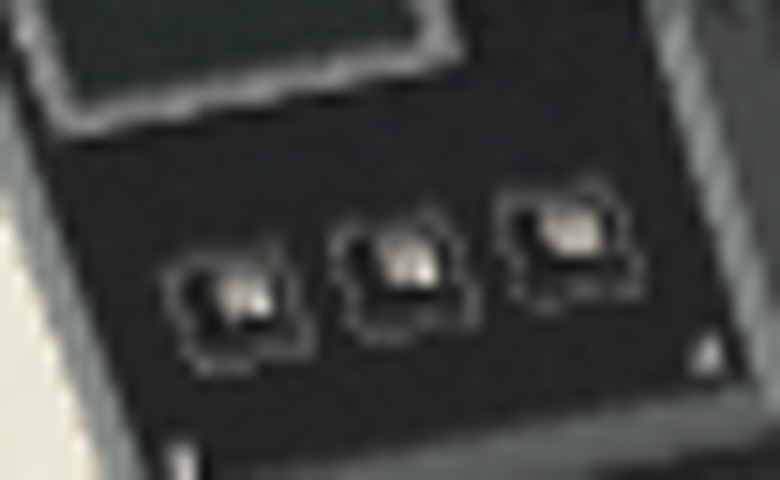

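```bash
cat >> h.py <<'E'
YAW=11.6;MT=yp(YAW,-35.);N=-np.array([np.sin(np.radians(35))*np.cos(np.radians(YAW)),np.sin(np.radians(35))*np.sin(np.radians(YAW)),-np.cos(np.radians(35))])
KM=np.array([.4112,.2255,.0563]);ROW=np.array([-np.sin(np.radians(YAW)),np.cos(np.radians(YAW)),0])*.031
KEY=dict(m=KM,l=KM+ROW,r=KM-ROW); UP=np.cross(ROW/.031,N)
def tgt(k,h): delta(KEY[k]+h*N-MT@TIP,MT)
def tip():
    p,M=st();t=p+M@TIP
    for k in KEY: e=t-KEY[k];print(k,'tip rel: upslope %.1f row %.1f normal %.1f mm'%tuple(1000*np.array([e@UP,e@ROW/.031,e@N])))
    print('tool err deg',np.degrees(R.from_matrix(MT@M.T).as_rotvec()).round(2))
    return t
E
python3 - <<'E'
from h import *
print(UP,N);tgt('m',.04)
E
python3 -m pendant '[[[0,0,-2],[0,10,0],255],[[0,0,-3],[0,10,0],255],[[0,0,-3],[0,10,0],255],[[0,0,-3],[0,9,0],255],[[0,0,0],[0,0,0],255]]' 70
python3 - <<'E'
from h import *
tgt('m',.04)
E
```

```text
[0.80242107 0.16471339 0.57357644] [-0.56186128 -0.11533356  0.81915204]
t 6.45 p [0.3484 0.2062 0.3305] g 0.077 f [ 0.9  0.1 -0.3] q [ 0.4  -0.33 -0.86  1.86 -0.18  1.41 -1.84]
[[ 0.151 -0.982  0.111]
 [-0.987 -0.155 -0.027]
 [ 0.044 -0.106 -0.993]]
shift cm [ -0.72   0.41 -16.89] turn deg [-4.88 40.85  1.85]
clock: 7.08
position: [0.3512, 0.2035, 0.2178]
ee_rot: [0.73, -0.623, -0.206, 0.192]
ft_force: [-0.2, 0.3, 0.3]
grip_width: 0.074
t 7.075 p [0.3512 0.2035 0.2178] g 0.074 f [-0.2  0.3  0.3] q [ 0.33  0.44 -0.98  1.68  0.03  1.68 -2.11]
[[ 0.139 -0.83  -0.54 ]
 [-0.988 -0.15  -0.025]
 [-0.06   0.537 -0.842]]
shift cm [-1.    0.68 -5.61] turn deg [-3.83  1.84  3.65]
```

```bash
python3 -m pendant '[[[-0.5,0.3,-2.5],[-3.8,1.8,3.6],255],[[-0.5,0.4,-2.5],[0,0,0],255],[[0,0,0],[0,0,0],255],[[0,0,0],[0,0,0],255]]' 70
python3 - <<'E'
from h import *
tgt('m',.02);tip();shot('scene','s7');shot('top','t7')
a=np.load('pics/s7.npz')['px'][220:320,125:225];b=np.load('pics/t7.npz')['px'][160:225,105:180]
cv2.imwrite('pics/c7.png',np.hstack([cv2.resize(a,(400,400),interpolation=cv2.INTER_CUBIC),cv2.resize(b,(400,400),interpolation=cv2.INTER_CUBIC)])[:,:,::-1])
E
```

```text
clock: 7.58
position: [0.3429, 0.2118, 0.1707]
ee_rot: [0.741, -0.604, -0.186, 0.229]
ft_force: [-0.1, -1.1, -0.3]
grip_width: 0.07
t 7.575 p [0.3429 0.2118 0.1707] g 0.07 f [-0.1 -1.1 -0.3] q [ 0.23  0.53 -0.96  1.7   0.12  1.65 -2.16]
[[ 0.202 -0.809 -0.552]
 [-0.979 -0.167 -0.114]
 [-0.     0.564 -0.826]]
shift cm [ 0.96  0.08 -2.54] turn deg [-0.14  0.68 -0.06]
t 7.575 p [0.3429 0.2118 0.1707] g 0.07 f [-0.1 -1.1 -0.3] q [ 0.23  0.53 -0.96  1.7   0.12  1.65 -2.16]
[[ 0.202 -0.809 -0.552]
 [-0.979 -0.167 -0.114]
 [-0.     0.564 -0.826]]
m tip rel: upslope 7.8 row 1.2 normal 46.3 mm
l tip rel: upslope 7.8 row -29.8 normal 46.3 mm
r tip rel: upslope 7.8 row 32.2 normal 46.3 mm
tool err deg [-0.14  0.68 -0.06]
```

View pics/c7.png

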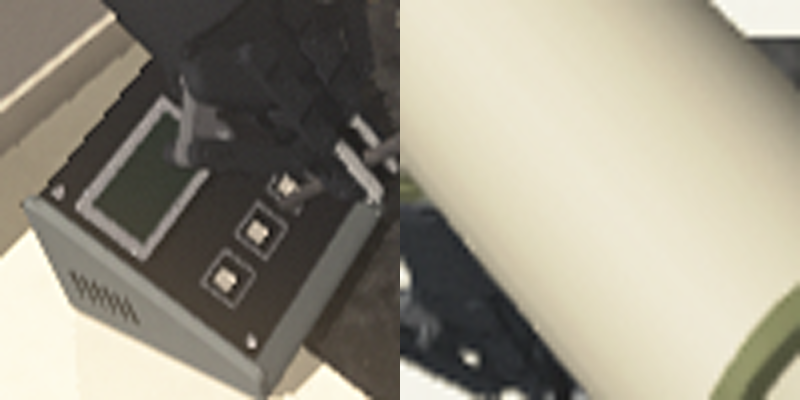

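The scene crop shows the tip at (315,185), still 46 mm off the face, on the expected line. The top camera is blocked by the arm. I go closer.

```bash
python3 -m pendant '[[[0.7,0.1,-1.6],[0,0.6,0],255],[[0.7,0.1,-1.6],[0,0,0],255],[[0,0,0],[0,0,0],255],[[0,0,0],[0,0,0],255]]' 70
python3 - <<'E'
from h import *
tgt('m',.012);tip();shot('scene','s8')
a=np.load('pics/s8.npz')['px'][250:310,160:220]
cv2.imwrite('pics/c8.png',cv2.resize(a,(600,600),interpolation=cv2.INTER_CUBIC)[:,:,::-1])
E
```

```text
clock: 8.18
position: [0.3589, 0.2134, 0.1367]
ee_rot: [0.739, -0.603, -0.19, 0.231]
ft_force: [-0.7, -0.8, -0.1]
grip_width: 0.073
t 8.175 p [0.3589 0.2134 0.1367] g 0.073 f [-0.7 -0.8 -0.1] q [ 0.2   0.6  -0.92  1.68  0.16  1.62 -2.17]
[[ 0.2   -0.804 -0.56 ]
 [-0.98  -0.165 -0.113]
 [-0.002  0.571 -0.821]]
shift cm [-0.2   0.02  0.2 ] turn deg [-0.13  0.14  0.07]
t 8.175 p [0.3589 0.2134 0.1367] g 0.073 f [-0.7 -0.8 -0.1] q [ 0.2   0.6  -0.92  1.68  0.16  1.62 -2.17]
[[ 0.2   -0.804 -0.56 ]
 [-0.98  -0.165 -0.113]
 [-0.002  0.571 -0.821]]
m tip rel: upslope 0.7 row -0.5 normal 9.3 mm
l tip rel: upslope 0.7 row -31.5 normal 9.3 mm
r tip rel: upslope 0.7 row 30.5 normal 9.3 mm
tool err deg [-0.13  0.14  0.07]
```

View pics/c8.png

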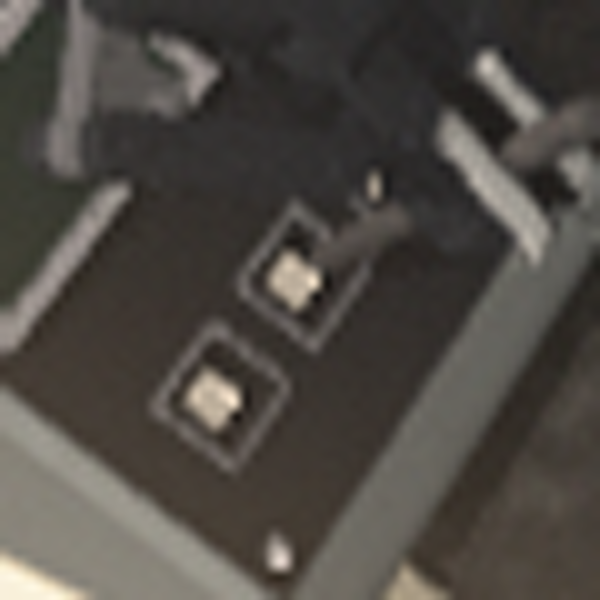

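```bash
python3 - <<'E'
from h import *
d=np.load('pics/s8.npz');K,Rm,t=d['K'],d['R'],d['t']
def pr(X): x=K@(Rm.T@(X-t));return (x[:2]/x[2]+.5-[160,250])*10
T=tip();print('tip',pr(T),'mid face',pr(KM),'cap',pr(KM-.006*N),'left',pr(KEY['l']),'left cap',pr(KEY['l']-.006*N))
im=cv2.imread('pics/c8.png')
x=MT[:,0];y=UP
for a,b in((1,1),(1,-1),(-1,-1),(-1,1)):
    for c,h,col,w in((T,0,(0,0,255),.004),(KM,0,(0,255,0),.008),(T,.03,(255,0,255),.004)):
        q=pr(c+h*N+w*(a*x+b*y));cv2.circle(im,tuple(int(i) for i in q),4,col,-1)
cv2.imwrite('pics/c8b.png',im)
E
```

```text
t 8.225 p [0.3589 0.2132 0.1367] g 0.077 f [ 0.  -0.  -0.8] q [ 0.2   0.6  -0.92  1.68  0.16  1.62 -2.17]
[[ 0.2   -0.804 -0.56 ]
 [-0.98  -0.165 -0.113]
 [-0.002  0.571 -0.821]]
m tip rel: upslope 0.7 row -0.7 normal 9.2 mm
l tip rel: upslope 0.7 row -31.7 normal 9.2 mm
r tip rel: upslope 0.7 row 30.3 normal 9.2 mm
tool err deg [-0.13  0.15  0.08]
tip [321.05055357 258.90596717] mid face [305.47981058 271.79631752] cap [295.02619479 277.22849438] left [225.05019559 390.40882081] left cap [214.82369541 395.24661271]
```

View pics/c8b.png

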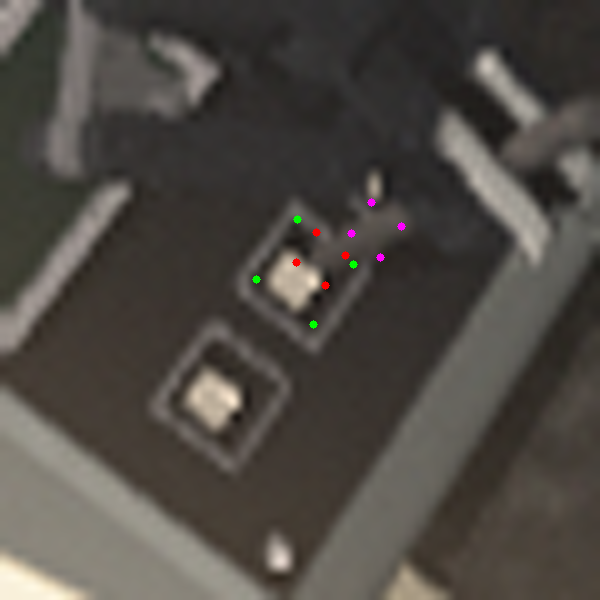

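```bash
python3 - <<'E'
from h import *
d=np.load('pics/s8.npz');P=d['P'];T=tip()
Q=np.stack([P@UP,P@(ROW/.031),P@N],-1)*1000-1000*np.array([KM@UP,KM@ROW/.031,KM@N])
for v in range(268,280):
    print(v,[tuple(np.round(Q[v,u],0).astype(int)) for u in range(187,203)])
E
```

```text
t 8.225 p [0.3589 0.2132 0.1367] g 0.077 f [ 0.  -0.  -0.8] q [ 0.2   0.6  -0.92  1.68  0.16  1.62 -2.17]
[[ 0.2   -0.804 -0.56 ]
 [-0.98  -0.165 -0.113]
 [-0.002  0.571 -0.821]]
m tip rel: upslope 0.7 row -0.7 normal 9.2 mm
l tip rel: upslope 0.7 row -31.7 normal 9.2 mm
r tip rel: upslope 0.7 row 30.3 normal 9.2 mm
tool err deg [-0.13  0.15  0.08]
268 [(np.int64(39), np.int64(41), np.int64(125)), (np.int64(37), np.int64(39), np.int64(122)), (np.int64(36), np.int64(38), np.int64(124)), (np.int64(34), np.int64(36), np.int64(122)), (np.int64(33), np.int64(35), np.int64(122)), (np.int64(31), np.int64(33), np.int64(121)), (np.int64(29), np.int64(32), np.int64(119)), (np.int64(28), np.int64(31), np.int64(120)), (np.int64(26), np.int64(29), np.int64(119)), (np.int64(24), np.int64(27), np.int64(117)), (np.int64(-3), np.int64(-28), np.int64(-6)), (np.int64(17), np.int64(16), np.int64(98)), (np.int64(16), np.int64(16), np.int64(99)), (np.int64(14), np.int64(14), np.int64(99)), (np.int64(14), np.int64(17), np.int64(107)), (np.int64(13), np.int64(16), np.int64(108))]
269 [(np.int64(38), np.int6
[... 6986 characters left out ...]
[(np.int64(3), np.int64(8), np.int64(0)), (np.int64(-1), np.int64(4), np.int64(-7)), (np.int64(-2), np.int64(4), np.int64(-4)), (np.int64(-4), np.int64(2), np.int64(-5)), (np.int64(-7), np.int64(-1), np.int64(-10)), (np.int64(-7), np.int64(0), np.int64(-4)), (np.int64(-8), np.int64(0), np.int64(1)), (np.int64(-10), np.int64(-1), np.int64(1)), (np.int64(-12), np.int64(-3), np.int64(0)), (np.int64(-14), np.int64(-4), np.int64(0)), (np.int64(-16), np.int64(-6), np.int64(0)), (np.int64(-17), np.int64(-7), np.int64(0)), (np.int64(-20), np.int64(-9), np.int64(-1)), (np.int64(-21), np.int64(-9), np.int64(2)), (np.int64(-23), np.int64(-11), np.int64(1)), (np.int64(-26), np.int64(-14), np.int64(-2))]
```

Scene depth puts the stylus at about +0.5 upslope and −0.5 mm along the row, agreeing with kinematics. I move to the well mouth.

```bash
python3 -m pendant '[[[0.22,0.08,-0.39],[0,0,0],255],[[0.22,0.08,-0.39],[0,0,0],255],[[0,0,0],[0,0,0],255]]' 80
cat >> h.py <<'E'
def ts():
    import io,contextlib
    f=[]
    o=manip.get_obs();p=np.array(o['position']);M=R.from_quat(o['ee_rot']).as_matrix();t=p+M@TIP
    F=np.array(o['ft_force']);print('t',round(o['clock'],2),'g',round(o['grip_width'],3),'F up/row/n',np.round([F@UP,F@ROW/.031,F@N],1))
    for k in KEY: e=t-KEY[k];print(k,'up %.1f row %.1f n %.1f mm'%tuple(1000*np.array([e@UP,e@ROW/.031,e@N])))
    print('err deg',np.degrees(R.from_matrix(MT@M.T).as_rotvec()).round(2))
E
python3 -c "from h import *;ts()"
```

```text
clock: 8.6
position: [0.3636, 0.2151, 0.1287]
ee_rot: [0.739, -0.603, -0.19, 0.231]
ft_force: [-0.2, -0.5, 0.1]
grip_width: 0.07
t 8.6 g 0.07 F up/row/n [-0.2 -0.5  0.3]
m up 0.3 row 0.2 n -0.1 mm
l up 0.3 row -30.8 n -0.1 mm
r up 0.3 row 31.2 n -0.1 mm
err deg [-0.13  0.19  0.06]
```

Now 5 mm down, watching force.

```bash
python3 -m pendant '[[[0.14,0.03,-0.22],[0,0,0],255],[[0.13,0.03,-0.22],[0,0,0],255],[[0,0,0],[0,0,0],255]]' 80
python3 -c "from h import *;ts()"
```

```text
clock: 8.98
position: [0.3664, 0.2158, 0.1242]
ee_rot: [0.739, -0.603, -0.19, 0.231]
ft_force: [0.4, -0.5, 1.5]
grip_width: 0.072
t 8.97 g 0.072 F up/row/n [ 1.1 -0.6  1. ]
m up 0.0 row 0.4 n -5.4 mm
l up 0.0 row -30.6 n -5.4 mm
r up 0.0 row 31.4 n -5.4 mm
err deg [-0.13  0.18  0.05]
```

```bash
python3 -m pendant '[[[0.11,0.02,-0.16],[0,0,0],255],[[0.11,0.02,-0.16],[0,0,0],255],[[0,0,0],[0,0,0],255]]' 80
python3 -c "from h import *;ts()"
```

```text
clock: 9.35
position: [0.3683, 0.2162, 0.1213]
ee_rot: [0.739, -0.603, -0.19, 0.232]
ft_force: [-2.3, -0.5, 3.8]
grip_width: 0.073
t 9.35 g 0.073 F up/row/n [0.3 0.  4.4]
m up -0.2 row 0.4 n -8.9 mm
l up -0.2 row -30.6 n -8.9 mm
r up -0.2 row 31.4 n -8.9 mm
err deg [-0.11  0.11  0.02]
```

```bash
python3 -m pendant '[[[0.1,0.02,-0.14],[0,0,0],255],[[0.05,0.01,-0.07],[0,0,0],255]]' 80
python3 -c "from h import *;ts()"
```

```text
clock: 9.6
position: [0.3683, 0.2165, 0.1205]
ee_rot: [0.739, -0.602, -0.191, 0.233]
ft_force: [-5.0, -2.4, 11.3]
grip_width: 0.072
t 9.6 g 0.072 F up/row/n [ 2.1 -1.3 12.3]
m up -0.9 row 0.7 n -9.6 mm
l up -0.9 row -30.3 n -9.6 mm
r up -0.9 row 31.7 n -9.6 mm
err deg [-0.05 -0.11 -0.07]
```

```bash
python3 -m pendant '[[[0.04,0,-0.06],[0,0,0],255],[[0.04,0,-0.06],[0,0,0],255]]' 80
python3 -c "from h import *;ts();shot('scene','s9')"
```

```text
clock: 9.85
position: [0.3683, 0.2165, 0.1206]
ee_rot: [0.739, -0.601, -0.191, 0.235]
ft_force: [-3.1, -1.9, 9.8]
grip_width: 0.075
t 9.85 g 0.075 F up/row/n [ 2.8 -1.2 10. ]
m up -1.1 row 0.7 n -9.5 mm
l up -1.1 row -30.3 n -9.5 mm
r up -1.1 row 31.7 n -9.5 mm
err deg [ 0.   -0.24 -0.13]
```

Firm bottoming at 10–12 N after a spring curve that fits the key. I retract, then check the tip relative to the hand.

```bash
python3 -m pendant '[[[-0.5,-0.1,0.72],[0,0,0],255],[[-0.5,-0.1,0.72],[0,0,0],255],[[-0.1,-0.02,0.2],[0,0,0],255],[[-0.25,1.5,0.05],[0,-0.2,-0.1],255],[[-0.25,1.5,0.05],[0,0,0],255],[[0,0,0],[0,0,0],255]]' 80
python3 - <<'E'
from h import *
ts();shot('scene','s10')
a=np.load('pics/s10.npz')['px'][250:310,160:220]
cv2.imwrite('pics/c10.png',cv2.resize(a,(600,600),interpolation=cv2.INTER_CUBIC)[:,:,::-1])
d=np.load('pics/s10.npz');P=d['P'];o=KEY['l']
Q=np.stack([(P-o)@UP,(P-o)@(ROW/.031),(P-o)@N],-1)[255:310,160:220].reshape(-1,3)*1000
m=(abs(Q[:,0])<8)&(abs(Q[:,1])<8)&(Q[:,2]>5)&(Q[:,2]<45);q=Q[m];print(len(q),q.min(0),q.max(0),np.percentile(q,[5,95],axis=0))
E
```

```text
clock: 10.65
position: [0.3517, 0.247, 0.1386]
ee_rot: [0.74, -0.603, -0.19, 0.232]
ft_force: [-0.7, -0.2, 0.3]
grip_width: 0.067
t 10.65 g 0.067 F up/row/n [-0.4 -0.   0.6]
m up 1.4 row 33.9 n 11.1 mm
l up 1.4 row 2.9 n 11.1 mm
r up 1.4 row 64.9 n 11.1 mm
err deg [-0.06  0.1  -0.02]
26 [-3.05267984  2.53601133 11.62593792] [ 4.39417634  7.71500429 43.4067914 ] [[-2.13724766  3.31292635 15.83103642]
 [ 4.28969041  7.48880267 42.99202429]]
```

View pics/c10.png

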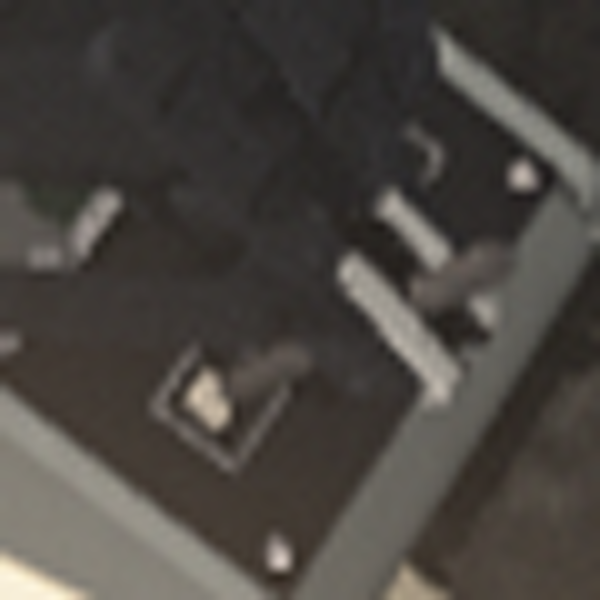

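Tip sits above the left well (crop 235,385), about 3 mm too far left as kinematics says. I correct that and go to the mouth.

```bash
python3 -m pendant '[[[-0.02,-0.28,-0.07],[0,0,0],255],[[0.28,0.05,-0.4],[0,0,0],255],[[0.2,0.04,-0.3],[0,0,0],255],[[0,0,0],[0,0,0],255]]' 80
python3 -c "from h import *;ts()"
```

```text
clock: 11.2
position: [0.3573, 0.2432, 0.1297]
ee_rot: [0.739, -0.604, -0.19, 0.233]
ft_force: [0.2, 0.3, 0.4]
grip_width: 0.07
t 11.2 g 0.07 F up/row/n [0.4 0.3 0.2]
m up 0.1 row 28.9 n 1.0 mm
l up 0.1 row -2.1 n 1.0 mm
r up 0.1 row 59.9 n 1.0 mm
err deg [0.03 0.07 0.09]
```

```bash
python3 -m pendant '[[[-0.03,0.17,0],[0,0,0],255],[[0,0,0],[0,0,0],255]]' 80
python3 -c "from h import *;ts()"
```

```text
clock: 11.45
position: [0.357, 0.245, 0.1297]
ee_rot: [0.739, -0.604, -0.19, 0.233]
ft_force: [0.2, 0.2, 0.1]
grip_width: 0.072
t 11.45 g 0.072 F up/row/n [ 0.2  0.2 -0.1]
m up 0.2 row 30.7 n 1.0 mm
l up 0.2 row -0.3 n 1.0 mm
r up 0.2 row 61.7 n 1.0 mm
err deg [0.02 0.06 0.1 ]
```

```bash
python3 -m pendant '[[[0.16,0.04,-0.24],[0,0,0],255],[[0.16,0.04,-0.24],[0,0,0],255],[[0.1,0.02,-0.14],[0,0,0],255],[[0,0,0],[0,0,0],255]]' 80
python3 -c "from h import *;ts()"
```

```text
clock: 11.95
position: [0.3612, 0.2461, 0.1234]
ee_rot: [0.739, -0.603, -0.19, 0.233]
ft_force: [-0.2, -0.4, 2.7]
grip_width: 0.068
t 11.95 g 0.068 F up/row/n [ 1.3 -0.4  2.4]
m up 0.1 row 30.9 n -6.7 mm
l up 0.1 row -0.1 n -6.7 mm
r up 0.1 row 61.9 n -6.7 mm
err deg [0.04 0.03 0.08]
```

```bash
python3 -m pendant '[[[0.12,0.02,-0.16],[0,0,0],255],[[0.1,0.02,-0.14],[0,0,0],255],[[0.1,0.02,-0.13],[0,0,0],255]]' 80
python3 -c "from h import *;ts()"
```

```text
clock: 12.32
position: [0.3626, 0.2468, 0.1205]
ee_rot: [0.739, -0.602, -0.191, 0.235]
ft_force: [-7.9, -3.7, 16.3]
grip_width: 0.073
t 12.32 g 0.073 F up/row/n [ 2.4 -2.  18.2]
m up -0.8 row 31.4 n -9.8 mm
l up -0.8 row 0.4 n -9.8 mm
r up -0.8 row 62.4 n -9.8 mm
err deg [ 0.1  -0.25 -0.04]
```

Bottomed at 18 N (under the limit); I hold it there and then retract to clear the row.

```bash
python3 -m pendant '[[[0.01,0,-0.02],[0,0,0],255],[[0.02,0,-0.03],[0,0,0],255]]' 80
python3 -c "from h import *;ts()"
python3 -m pendant '[[[-0.5,-0.1,0.72],[0,0,0],255],[[-0.5,-0.1,0.72],[0,-0.2,0],255],[[-0.1,-0.02,0.15],[0,0,0],255],[[0,0,0],[0,0,0],255]]' 80
python3 -c "from h import *;ts()"
```

```text
clock: 12.58
position: [0.3625, 0.2467, 0.1209]
ee_rot: [0.739, -0.602, -0.191, 0.236]
ft_force: [-1.6, -1.7, 5.5]
grip_width: 0.068
t 12.57 g 0.068 F up/row/n [ 1.6 -1.4  5.6]
m up -0.8 row 31.4 n -9.5 mm
l up -0.8 row 0.4 n -9.5 mm
r up -0.8 row 62.4 n -9.5 mm
err deg [ 0.14 -0.32 -0.09]
clock: 13.08
position: [0.3512, 0.2445, 0.1376]
ee_rot: [0.739, -0.602, -0.189, 0.234]
ft_force: [-0.8, -0.2, -0.6]
grip_width: 0.069
t 13.07 g 0.069 F up/row/n [-1.  0.  0.]
m up -0.1 row 31.4 n 10.8 mm
l up -0.1 row 0.4 n 10.8 mm
r up -0.1 row 62.4 n 10.8 mm
err deg [ 0.11  0.   -0.07]
```

```bash
python3 -m pendant '[[[0.42,-2.0,0],[0,0,0],255],[[0.42,-2.0,0],[0,0,0],255],[[0.35,-1.7,0],[0,0,0],255],[[0,0,0],[0,0,0],255],[[0,0,0],[0,0,0],255]]' 80
python3 -c "from h import *;ts()"
```

```text
clock: 13.7
position: [0.3644, 0.1821, 0.1371]
ee_rot: [0.738, -0.604, -0.189, 0.234]
ft_force: [-0.4, 0.6, -0.2]
grip_width: 0.068
t 13.7 g 0.068 F up/row/n [-0.3  0.7 -0. ]
m up -0.2 row -32.6 n 10.2 mm
l up -0.2 row -63.6 n 10.2 mm
r up -0.2 row -1.6 n 10.2 mm
err deg [ 0.17 -0.02  0.1 ]
```

```bash
python3 -m pendant '[[[-0.02,0.14,0.02],[0,0,0],255],[[0.28,0.06,-0.4],[-0.1,0,0],255],[[0.25,0.05,-0.36],[0,0,0],255],[[0,0,0],[0,0,0],255]]' 80
python3 - <<'E'
from h import *
ts();shot('scene','s11')
a=np.load('pics/s11.npz')['px'][250:310,160:220]
cv2.imwrite('pics/c11.png',cv2.resize(a,(600,600),interpolation=cv2.INTER_CUBIC)[:,:,::-1])
E
```

```text
clock: 14.2
position: [0.3693, 0.1862, 0.1291]
ee_rot: [0.739, -0.603, -0.189, 0.235]
ft_force: [-0.1, -0.1, -0.8]
grip_width: 0.072
t 14.2 g 0.072 F up/row/n [-0.5 -0.1 -0.6]
m up -0.2 row -29.5 n 0.4 mm
l up -0.2 row -60.5 n 0.4 mm
r up -0.2 row 1.5 n 0.4 mm
err deg [ 0.22 -0.03 -0.04]
```

View pics/c11.png

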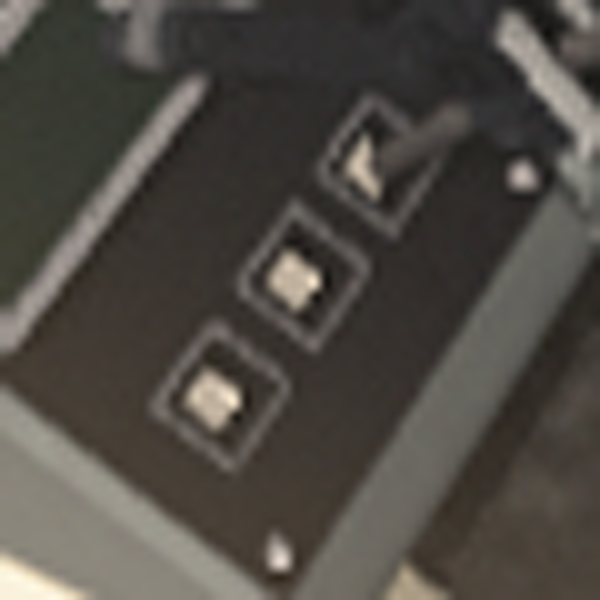

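Middle and left caps are back up; the tip is at the mouth of the right well (crop 390,165). I shift −1.4 mm along the row and press.

```bash
python3 -m pendant '[[[0.03,-0.11,0],[-0.2,0,0],255],[[0,0,0],[0,0,0],255],[[0.16,0.04,-0.22],[0,0,0],255],[[0.16,0.04,-0.22],[0,0,0],255],[[0.06,0.01,-0.08],[0,0,0],255],[[0,0,0],[0,0,0],255]]' 80
python3 -c "from h import *;ts()"
```

```text
clock: 15.0
position: [0.3734, 0.186, 0.124]
ee_rot: [0.738, -0.603, -0.188, 0.236]
ft_force: [-0.8, -0.2, 1.5]
grip_width: 0.07
t 15.0 g 0.07 F up/row/n [ 0.2 -0.   1.7]
m up 0.0 row -30.8 n -6.1 mm
l up 0.0 row -61.8 n -6.1 mm
r up 0.0 row 0.2 n -6.1 mm
err deg [ 0.44 -0.06 -0.05]
```

```bash
python3 -m pendant '[[[0.12,0.02,-0.17],[0,0,0],255],[[0.1,0.02,-0.15],[0,0,0],255],[[0.1,0.02,-0.14],[0,0,0],255]]' 80
python3 -c "from h import *;ts()"
```

```text
clock: 15.38
position: [0.375, 0.1865, 0.1207]
ee_rot: [0.738, -0.602, -0.189, 0.238]
ft_force: [-10.6, -3.0, 19.1]
grip_width: 0.069
t 15.38 g 0.069 F up/row/n [ 2.  -0.8 22. ]
m up -0.9 row -30.6 n -9.8 mm
l up -0.9 row -61.6 n -9.8 mm
r up -0.9 row 0.4 n -9.8 mm
err deg [ 0.52 -0.33 -0.15]
```

```bash
python3 -m pendant '[[[0.01,0,-0.02],[0,0,0],255],[[0.02,0,-0.03],[0,0,0],255]]' 80
python3 -c "from h import *;ts()"
python3 -m pendant '[[[-0.5,-0.1,0.72],[0,0,0],255],[[-0.5,-0.1,0.72],[-0.4,-0.2,0],255],[[-0.1,-0.02,0.15],[0,0,0],255],[[-0.3,1.5,0.04],[0,0,0],255],[[-0.25,1.3,0.04],[0,0,0],255],[[0,0,0],[0,0,0],255],[[0,0,0],[0,0,0],255]]' 80
python3 -c "from h import *;ts()"
```

```text
clock: 15.62
position: [0.3749, 0.1865, 0.1211]
ee_rot: [0.738, -0.602, -0.189, 0.239]
ft_force: [-1.1, -1.9, 7.2]
grip_width: 0.07
t 15.62 g 0.07 F up/row/n [ 2.9 -1.6  6.7]
m up -0.9 row -30.6 n -9.4 mm
l up -0.9 row -61.6 n -9.4 mm
r up -0.9 row 0.4 n -9.4 mm
err deg [ 0.56 -0.41 -0.2 ]
clock: 16.5
position: [0.3574, 0.215, 0.1383]
ee_rot: [0.738, -0.603, -0.185, 0.24]
ft_force: [0.1, -0.2, 0.3]
grip_width: 0.072
t 16.5 g 0.072 F up/row/n [ 0.2 -0.2  0.2]
m up -0.0 row 0.4 n 11.3 mm
l up -0.0 row -30.6 n 11.3 mm
r up -0.0 row 31.4 n 11.3 mm
err deg [ 0.94 -0.12 -0.24]
```

```bash
python3 -m pendant '[[[0,0,0],[0.9,-0.1,-0.2],255],[[0.3,0.06,-0.43],[0,0,0],255],[[0.25,0.05,-0.36],[0,0,0],255],[[0,0,0],[0,0,0],255]]' 80
python3 - <<'E'
from h import *
ts();shot('scene','s12')
a=np.load('pics/s12.npz')['px'][250:310,160:220]
cv2.imwrite('pics/c12.png',cv2.resize(a,(600,600),interpolation=cv2.INTER_CUBIC)[:,:,::-1])
E
```

```text
clock: 17.0
position: [0.3637, 0.2152, 0.1295]
ee_rot: [0.739, -0.603, -0.19, 0.233]
ft_force: [0.1, 0.3, 0.4]
grip_width: 0.069
t 17.0 g 0.069 F up/row/n [0.3 0.3 0.2]
m up 0.4 row 0.2 n 0.5 mm
l up 0.4 row -30.8 n 0.5 mm
r up 0.4 row 31.2 n 0.5 mm
err deg [ 0.01 -0.02  0.07]
```

View pics/c12.png

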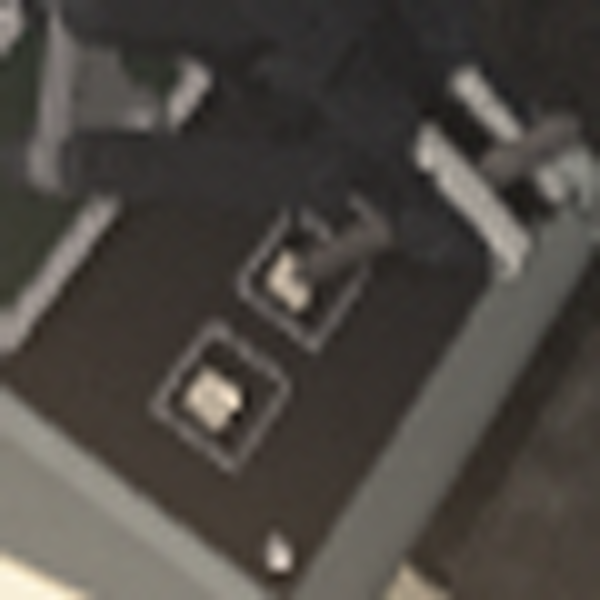

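Tip is at the middle well's mouth (crop 310,265), aligned. Last press.

```bash
python3 -m pendant '[[[0.16,0.03,-0.24],[0,0,0],255],[[0.16,0.03,-0.24],[0,0,0],255],[[0.08,0.02,-0.12],[0,0,0],255],[[0,0,0],[0,0,0],255]]' 80
python3 -c "from h import *;ts()"
python3 -m pendant '[[[0.11,0.02,-0.16],[0,0,0],255],[[0.1,0.02,-0.14],[0,0,0],255],[[0.08,0.02,-0.11],[0,0,0],255]]' 80
python3 -c "from h import *;ts()"
```

```text
clock: 17.55
position: [0.3676, 0.2161, 0.1235]
ee_rot: [0.739, -0.603, -0.19, 0.233]
ft_force: [-0.5, -1.0, 1.9]
grip_width: 0.069
t 17.55 g 0.069 F up/row/n [ 0.5 -0.9  2. ]
m up 0.2 row 0.3 n -6.7 mm
l up 0.2 row -30.7 n -6.7 mm
r up 0.2 row 31.3 n -6.7 mm
err deg [ 0.03 -0.06  0.03]
clock: 17.92
position: [0.3689, 0.2167, 0.1208]
ee_rot: [0.739, -0.602, -0.191, 0.235]
ft_force: [-7.3, -3.5, 13.9]
grip_width: 0.075
t 17.93 g 0.075 F up/row/n [ 1.5 -2.  15.9]
m up -0.6 row 0.7 n -9.7 mm
l up -0.6 row -30.3 n -9.7 mm
r up -0.6 row 31.7 n -9.7 mm
err deg [ 0.1  -0.32 -0.07]
```

```bash
python3 -m pendant '[[[0.02,0,-0.03],[0,0,0],255],[[0.02,0,-0.04],[0,0,0],255]]' 80
python3 -c "from h import *;ts()"
python3 -m pendant '[[[-0.5,-0.1,0.72],[0,0,0],255],[[-0.5,-0.1,0.72],[0,-0.2,0],255],[[-0.5,-0.1,1.5],[0,0,0],255],[[0,0,4],[0,0,0],255],[[0,0,5],[0,0,0],255],[[0,0,5],[0,0,0],255],[[0,0,0],[0,0,0],255]]' 80
python3 - <<'E'
from h import *
ts();w=np.load('pics/w6.npz')['P'];print('hands max z',np.nanmax(w[60:290,330:510,2]));w=np.load('pics/w1.npz')['P'];print(np.nanmax(w[60:280,0:170,2]))
shot('scene','s13')
CUP=np.array([.4438,-.355]);yaw=-12;M=yp(yaw,-50);y=np.radians(yaw)
t=np.array([CUP[0]+.012*np.cos(y),CUP[1]+.012*np.sin(y),0]);off=M@TIP
print('tip off',off,'TCP target xy',t[:2]-off[:2],'tip z for TCP .143',.143+off[2]);
p=t-off;p[2]=.32;delta(p,M)
E
```

```text
clock: 18.18
position: [0.3688, 0.2166, 0.1211]
ee_rot: [0.739, -0.601, -0.192, 0.236]
ft_force: [-1.6, -1.7, 7.7]
grip_width: 0.07
t 18.18 g 0.07 F up/row/n [ 2.8 -1.3  7.4]
m up -0.7 row 0.7 n -9.5 mm
l up -0.7 row -30.3 n -9.5 mm
r up -0.7 row 31.7 n -9.5 mm
err deg [ 0.15 -0.4  -0.12]
clock: 19.05
position: [0.351, 0.2137, 0.2994]
ee_rot: [0.74, -0.602, -0.189, 0.234]
ft_force: [-0.7, 1.2, -2.2]
grip_width: 0.07
t 19.05 g 0.07 F up/row/n [-1.6  1.3 -1.5]
m up 87.5 row 1.3 n 147.0 mm
l up 87.5 row -29.7 n 147.0 mm
r up 87.5 row 32.3 n 147.0 mm
err deg [ 0.1   0.02 -0.18]
hands max z 0.36836673350733246
0.1801012902465948
tip off [ 0.02780564 -0.0050924  -0.08268043] TCP target xy [ 0.42773213 -0.35240254] tip z for TCP .143 0.06031956818067728
t 19.1 p [0.3508 0.2131 0.2978] g 0.068 f [ 0.1 -0.6 -1.2] q [ 0.25  0.43 -1.    1.53  0.03  1.9  -2.16]
[[ 0.204 -0.801 -0.563]
 [-0.979 -0.165 -0.119]
 [ 0.003  0.575 -0.818]]
shift cm [  7.69 -56.55   2.22] turn deg [  0.17  14.98 -23.65]
```

View pics/s13.png

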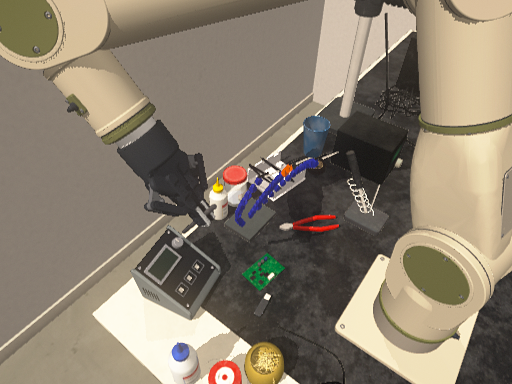

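The scene view shows all three keys up and the stylus held (tip ~210,215). I traverse to above the cup.

```bash
python3 -m pendant '[[[0.5,-3,1.5],[0,1.5,-2.4],255],[[0.8,-5,1],[0,1.5,-2.4],255],[[0.8,-6,0.5],[0,1.5,-2.4],255],[[0.8,-6,0],[0,1.5,-2.4],255],[[0.8,-6,0],[0,1.5,-2.4],255],[[0.8,-6,0],[0,1.5,-2.4],255],[[0.8,-6,0],[0,1.5,-2.4],255],[[0.8,-6,0],[0,1.5,-2.4],255],[[0.8,-5.5,0],[0,1.5,-2.4],255],[[0.7,-4.5,0],[0,1.5,-2.4],255],[[0,0,0],[0,0,0],255]]' 80
cat > c.py <<'E'
from h import *
CUP=np.array([.4438,-.355]);yaw=-12;M=yp(yaw,-50);y=np.radians(yaw)
t=np.array([CUP[0]+.012*np.cos(y),CUP[1]+.012*np.sin(y),0]);off=M@TIP
p=t-off;p[2]=.32
q,m=st();tt=q+m@TIP;print('tip',tt,'rel cup',tt[:2]-CUP)
p[2]=q[2];delta(p,M)
E
python3 c.py
```

```text
clock: 20.48
position: [0.3954, -0.1466, 0.2727]
ee_rot: [-0.618, 0.663, 0.32, -0.277]
ft_force: [0.2, 0.1, -0.8]
grip_width: 0.069
t 20.475 p [ 0.3954 -0.1466  0.2727] g 0.069 f [ 0.2  0.1 -0.8] q [-0.32  0.57  0.73  1.48 -0.09  2.06 -1.15]
[[-0.083 -0.642 -0.763]
 [-0.996  0.031  0.083]
 [-0.03   0.766 -0.642]]
tip [ 0.42371412 -0.14575634  0.19005455] rel cup [-0.02008588  0.20924366]
t 20.475 p [ 0.3954 -0.1466  0.2727] g 0.069 f [ 0.2  0.1 -0.8] q [-0.32  0.57  0.73  1.48 -0.09  2.06 -1.15]
[[-0.083 -0.642 -0.763]
 [-0.996  0.031  0.083]
 [-0.03   0.766 -0.642]]
shift cm [  3.23 -20.58   0.  ] turn deg [-1.69  0.18 -7.22]
```

```bash
python3 -m pendant '[[[0.5,-4,0],[0,-1.5,-1.8],255],[[0.8,-4.5,0],[0,-1.5,-1.8],255],[[0.8,-4.5,0],[0,-1.5,-1.8],255],[[0.6,-4.5,0],[0,-1.5,-1.8],255],[[0.4,-2.5,0],[0,0,0],255],[[0,0,0],[0,0,0],255],[[0,0,0],[0,0,0],255]]' 80
sed -i 's/-50/-44/' c.py; python3 c.py
```

```text
clock: 21.35
position: [0.4247, -0.3467, 0.2653]
ee_rot: [-0.594, 0.711, 0.307, -0.218]
ft_force: [-0.3, 0.3, 0.3]
grip_width: 0.073
t 21.35 p [ 0.4247 -0.3467  0.2653] g 0.073 f [-0.3  0.3  0.3] q [ 0.11  0.78  0.72  1.15 -0.1   2.06 -0.92]
[[-0.2   -0.71  -0.675]
 [-0.978  0.106  0.178]
 [-0.054  0.696 -0.716]]
tip [ 0.46148487 -0.34900802  0.18610354] rel cup [0.01768487 0.00599198]
t 21.35 p [ 0.4247 -0.3467  0.2653] g 0.073 f [-0.3  0.3  0.3] q [ 0.11  0.78  0.72  1.15 -0.1   2.06 -0.92]
[[-0.2   -0.71  -0.675]
 [-0.978  0.106  0.178]
 [-0.054  0.696 -0.716]]
shift cm [-0.53 -0.39  0.  ] turn deg [-3.09  0.47 -0.46]
```

```bash
python3 -m pendant '[[[-0.3,-0.2,-1],[-1.5,0,0],255],[[-0.2,-0.2,-2],[-1.5,0,0],255],[[0,0,-3],[0,0,0],255],[[0,0,0],[0,0,0],255]]' 80
python3 c.py; python3 - <<'E'
from h import *
shot('scene','s14')
a=np.load('pics/s14.npz')['px'][70:190,250:370]
cv2.imwrite('pics/c14.png',cv2.resize(a,(600,600),interpolation=cv2.INTER_CUBIC)[:,:,::-1])
E
```

```text
clock: 21.85
position: [0.4208, -0.3463, 0.2023]
ee_rot: [-0.59, 0.717, 0.287, -0.235]
ft_force: [0.2, -0.2, 1.4]
grip_width: 0.07
t 21.85 p [ 0.4208 -0.3463  0.2023] g 0.07 f [ 0.2 -0.2  1.4] q [ 0.07  0.8   0.72  1.25 -0.1   1.92 -0.98]
[[-0.194 -0.712 -0.675]
 [-0.981  0.139  0.134]
 [-0.001  0.688 -0.726]]
tip [ 0.45776486 -0.35266359  0.12339519] rel cup [0.01396486 0.00233641]
t 21.85 p [ 0.4208 -0.3463  0.2023] g 0.07 f [ 0.2 -0.2  1.4] q [ 0.07  0.8   0.72  1.25 -0.1   1.92 -0.98]
[[-0.194 -0.712 -0.675]
 [-0.981  0.139  0.134]
 [-0.001  0.688 -0.726]]
shift cm [-0.14 -0.43  0.  ] turn deg [ 0.02  0.52 -0.84]
```

View pics/c14.png

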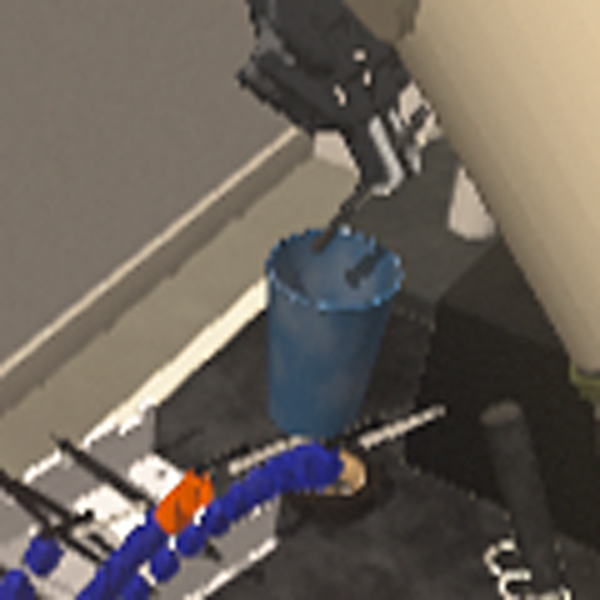

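The tip is just above the cup opening (crop 318,245), with its shadow on the inner wall. I descend.

```bash
python3 -m pendant '[[[-0.1,-0.3,-2],[0,0,-0.4],255],[[0,-0.1,-2],[0,0,-0.4],255],[[0,0,-1.4],[0,0,0],255],[[0,0,0],[0,0,0],255]]' 80
python3 c.py; python3 - <<'E'
from h import *
shot('scene','s15')
a=np.load('pics/s15.npz')['px'][70:190,250:370]
cv2.imwrite('pics/c15.png',cv2.resize(a,(600,600),interpolation=cv2.INTER_CUBIC)[:,:,::-1])
E
```

```text
clock: 22.4
position: [0.4206, -0.351, 0.148]
ee_rot: [-0.585, 0.722, 0.286, -0.232]
ft_force: [0.2, 0.2, 0.6]
grip_width: 0.069
t 22.4 p [ 0.4206 -0.351   0.148 ] g 0.069 f [0.2 0.2 0.6] q [ 0.08  0.85  0.7   1.28 -0.14  1.84 -1.  ]
[[-0.207 -0.712 -0.67 ]
 [-0.978  0.151  0.142]
 [ 0.001  0.685 -0.728]]
tip [ 0.45773868 -0.35806044  0.06924747] rel cup [ 0.01393868 -0.00306044]
t 22.4 p [ 0.4206 -0.351   0.148 ] g 0.069 f [0.2 0.2 0.6] q [ 0.08  0.85  0.7   1.28 -0.14  1.84 -1.  ]
[[-0.207 -0.712 -0.67 ]
 [-0.978  0.151  0.142]
 [ 0.001  0.685 -0.728]]
shift cm [-0.12  0.03  0.  ] turn deg [ 0.19  0.72 -0.03]
```

View pics/c15.png

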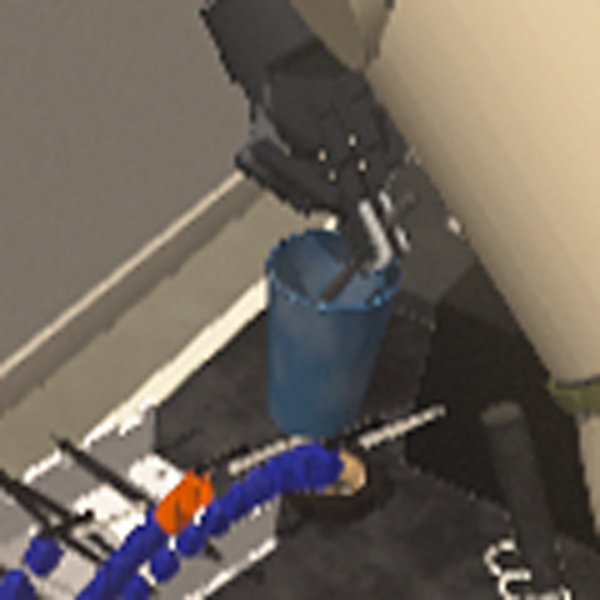

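The stylus is inside the cup, tip about 58 mm above the floor. I make it more upright and lower a bit more before release.

```bash
sed -i 's/-44/-52/' c.py; python3 c.py
```

```text
t 22.45 p [ 0.4208 -0.3512  0.1487] g 0.069 f [-0.6 -0.3  0.5] q [ 0.08  0.85  0.7   1.28 -0.14  1.84 -1.  ]
[[-0.207 -0.713 -0.67 ]
 [-0.978  0.152  0.141]
 [ 0.001  0.685 -0.729]]
tip [ 0.45791109 -0.35838793  0.0699499 ] rel cup [ 0.01411109 -0.00338793]
t 22.45 p [ 0.4208 -0.3512  0.1487] g 0.069 f [-0.6 -0.3  0.5] q [ 0.08  0.85  0.7   1.28 -0.14  1.84 -1.  ]
[[-0.207 -0.713 -0.67 ]
 [-0.978  0.152  0.141]
 [ 0.001  0.685 -0.729]]
shift cm [ 0.98 -0.18  0.  ] turn deg [ 1.89  8.58 -0.03]
```

```bash
python3 -m pendant '[[[0.5,-0.1,0],[0.9,4.3,0],255],[[0.5,-0.1,-0.3],[0.9,4.3,0],255],[[0,0,-0.5],[0,0,0],255],[[0,0,0],[0,0,0],255]]' 80
python3 c.py
```

```text
clock: 22.95
position: [0.4315, -0.3544, 0.143]
ee_rot: [-0.565, 0.699, 0.339, -0.277]
ft_force: [-0.0, -1.0, -0.9]
grip_width: 0.073
t 22.95 p [ 0.4315 -0.3544  0.143 ] g 0.073 f [-0.  -1.  -0.9] q [ 0.12  0.99  0.68  1.14 -0.11  1.98 -0.99]
[[-0.208 -0.603 -0.77 ]
 [-0.978  0.131  0.161]
 [ 0.004  0.787 -0.617]]
tip [ 0.45648064 -0.3591652   0.05938864] rel cup [ 0.01268064 -0.0041652 ]
t 22.95 p [ 0.4315 -0.3544  0.143 ] g 0.073 f [-0.  -1.  -0.9] q [ 0.12  0.99  0.68  1.14 -0.11  1.98 -0.99]
[[-0.208 -0.603 -0.77 ]
 [-0.978  0.131  0.161]
 [ 0.004  0.787 -0.617]]
shift cm [-0.09  0.13  0.  ] turn deg [ 0.23  0.04 -0.02]
```

```bash
python3 -m pendant '[[[0,0,0],[0,0,0],190],[[0,0,0],[0,0,0],170],[[0,0,0],[0,0,0],170],[[0,0,0],[0,0,0],170]]'
python3 - <<'E'
from h import *
shot('scene','s16')
a=np.load('pics/s16.npz')['px'][70:190,250:370]
cv2.imwrite('pics/c16.png',cv2.resize(a,(600,600),interpolation=cv2.INTER_CUBIC)[:,:,::-1])
E
```

```text
clock: 23.45
position: [0.4312, -0.3547, 0.1451]
ee_rot: [-0.566, 0.7, 0.337, -0.276]
ft_force: [-0.2, -0.6, 0.2]
grip_width: 0.333
```

View pics/c16.png

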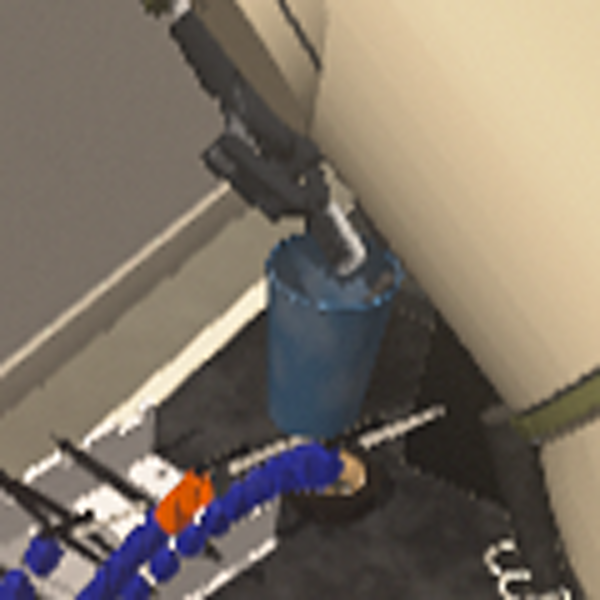

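The stylus has dropped; its upper end leans on the near rim around crop (380,280). I retreat along the fingers.

```bash
python3 -m pendant '[[[0.7,-0.1,0.7],[0,0,0],170],[[1.5,-0.3,1.5],[0,0,0],170],[[2,-0.4,3],[0,0,0],170],[[0,0,5],[0,0,0],170],[[0,0,5],[0,0,0],170],[[0,0,4],[0,-5,0],170],[[0,3,0],[0,-10,0],170],[[0,5,0],[0,-10,0],170],[[0,5,0],[0,-10,0],170],[[0,0,0],[0,0,0],170]]'
python3 - <<'E'
from h import *
st();shot('scene','s17');shot('top','t17');shot('wrist','w17')
a=np.load('pics/s17.npz')['px'][70:190,250:370]
b=np.load('pics/t17.npz')['px'][160:220,260:400]
cv2.imwrite('pics/c17.png',np.hstack([cv2.resize(a,(400,400),interpolation=cv2.INTER_CUBIC),cv2.resize(b,(400,400))])[:,:,::-1])
E
```

```text
clock: 24.75
position: [0.4843, -0.2118, 0.3125]
ee_rot: [-0.654, 0.752, 0.059, -0.051]
ft_force: [-0.2, -0.2, 0.3]
grip_width: 0.335
t 24.75 p [ 0.4843 -0.2118  0.3125] g 0.335 f [-0.2 -0.2  0.3] q [-0.46  0.27  0.95  1.54 -0.17  1.59 -1.21]
[[-0.138 -0.978 -0.155]
 [-0.99   0.137  0.023]
 [-0.001  0.156 -0.988]]
```

View pics/c17.png

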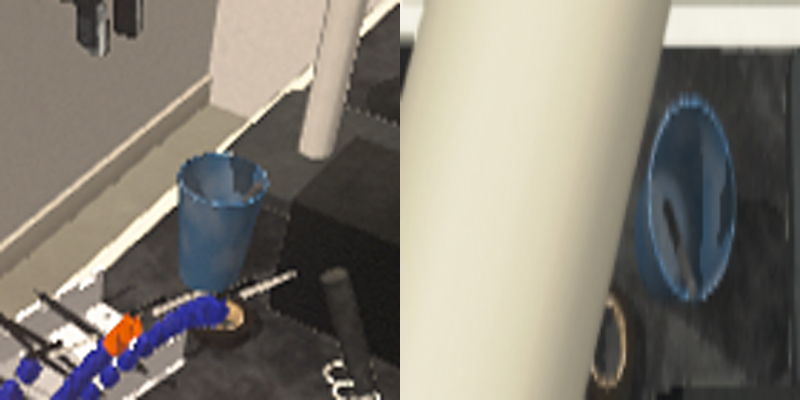

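View pics/w17.png

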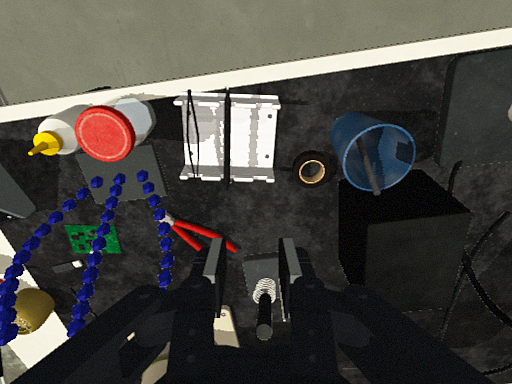

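The wrist view shows the stylus in the cup from floor (363,140) to near rim (378,190), with pen and tweezers on the rest. I check the numbers.

```bash
python3 - <<'E'
from h import *
d=np.load('pics/w17.npz');P=d['P'];px=d['px'].astype(int)
c=P[105:210,325:420].reshape(-1,3);q=c[(c[:,2]>.107)&(c[:,2]<.122)]
print('cup',cv2.minEnclosingCircle(q[:,:2].astype(np.float32)))
m=np.zeros(P.shape[:2],bool);m[125:200,350:390]=True
col=px;m&=(col[...,2]-col[...,0]<12)&(P[...,2]>.015)&(P[...,2]<.16)
q=P[m];print(len(q),q.min(0),q.max(0));l=cv2.fitLine(q.astype(np.float32),cv2.DIST_HUBER,0,.001,.001).ravel();print(l,'tilt',np.degrees(np.arccos(abs(l[2]))))
top=q[np.argmax(q[:,2])];print('upper',top,'centre est',top-.065*l[:3]*np.sign(l[2]))
s=np.load('pics/s17.npz')['px'];a=s[220:320,125:225];cv2.imwrite('pics/c18.png',cv2.resize(a,(500,500),interpolation=cv2.INTER_CUBIC)[:,:,::-1])
st()
E
```

```text
cup ((0.4237257242202759, -0.37087082862854004), 0.06646035611629486)
804 [ 0.36978939 -0.39502635  0.0153208 ] [ 0.45677607 -0.3366811   0.12587494]
[ 0.93483335  0.17637415  0.30818635  0.3997091  -0.3578769   0.0757605 ] tilt 72.05003
upper [ 0.40946711 -0.35244479  0.12587494] centre est [ 0.34870295 -0.36390911  0.10584283]
t 24.9 p [ 0.4853 -0.2164  0.3113] g 0.333 f [ 0.4 -0.9  0.8] q [-0.45  0.29  0.95  1.53 -0.17  1.6  -1.21]
[[-0.144 -0.976 -0.161]
 [-0.99   0.143  0.016]
 [ 0.007  0.162 -0.987]]
```

View pics/c18.png

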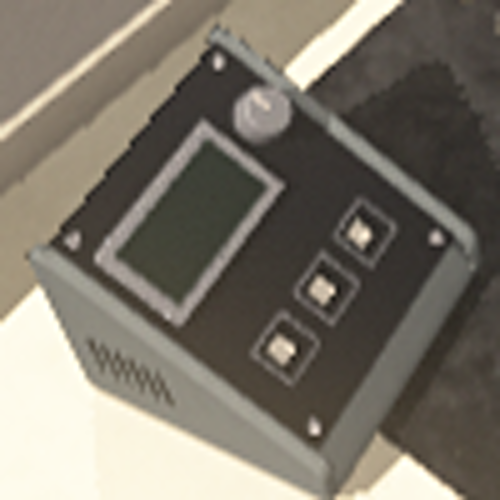

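Keys all look up. My segmentation caught the black box behind, so I sample along the stylus pixels only.

```bash
python3 - <<'E'
from h import *
d=np.load('pics/w17.npz');P=d['P']
pts=[P[int(round(140+50*s)),int(round(363.5+14*s))] for s in np.linspace(-.15,1.05,16)]
print(np.round(pts,3))
c=P[105:210,325:420].reshape(-1,3);q=c[(c[:,2]>.107)&(c[:,2]<.12)&(np.hypot(c[:,0]-.4438,c[:,1]+.355)<.055)]
print('cup',cv2.minEnclosingCircle(q[:,:2].astype(np.float32)))
cv2.imwrite('pics/c19.png',cv2.resize(d['px'][110:205,320:430],(770,600),interpolation=cv2.INTER_CUBIC)[:,:,::-1])
E
```

```text
[[ 0.478 -0.335  0.112]
 [ 0.434 -0.375  0.003]
 [ 0.428 -0.375  0.007]
 [ 0.425 -0.374  0.014]
 [ 0.422 -0.373  0.023]
 [ 0.419 -0.372  0.03 ]
 [ 0.417 -0.369  0.041]
 [ 0.415 -0.368  0.05 ]
 [ 0.425 -0.357  0.083]
 [ 0.423 -0.355  0.091]
 [ 0.41  -0.363  0.078]
 [ 0.417 -0.355  0.102]
 [ 0.416 -0.354  0.11 ]
 [ 0.415 -0.352  0.118]
 [ 0.411 -0.352  0.122]
 [ 0.408 -0.352  0.125]]
cup ((0.44406941533088684, -0.35445690155029297), 0.04099222272634506)
```

View pics/c19.png

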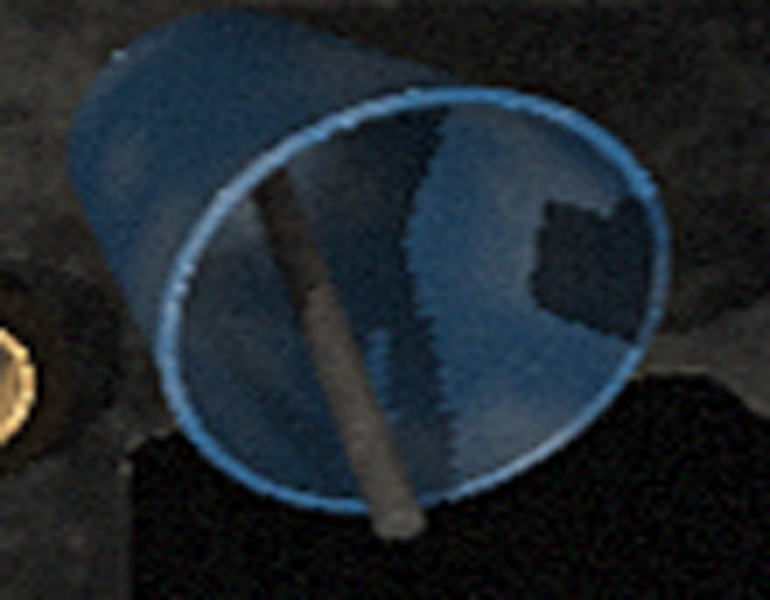

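The stylus top is at z≈0.125 leaning on the rim. With its foot on the floor at 0.010 that is about 25–28° of lean, and the cup has not moved. I hand in.

```bash
python3 -c "
from h import *
print(manip.hand_in());print(manip.get_obs()['clock'])"
```

```text
the job is handed in; nothing more can be done
None
the job is handed in; nothing more can be done
```

I pressed the keys in the order middle, left, right, middle, stood the stylus in the blue cup and handed the job in at about 25 s. No verdict was reported.

- **Presses:** in each one the force rose along the key's spring curve, then stiffened at about 9.5–9.8 mm below the panel face, which is where a key is fully down. I held each for at least 0.25 s. Peak readings along the panel normal were about 12, 18, 22 and 16 N, as read at the wrist at the end of each move; the limit is 30 N.
- **Keys:** all three looked up in the last picture.
- **Stylus:** it rests against the near rim with its top about 0.125 m above the bench. I worked out a lean of about 25–28° from that height, taking its foot to be on the cup floor.
- **Cup, pen and tweezers:** the cup's rim centre measured within 1 mm of its starting place. The pen and tweezers still look in place on the rest in the last wrist picture; I did not measure them.
- **Failed check:** my first automatic fit of the stylus lean gave 72°, because it also picked up the black box behind the cup. I dropped it for readings taken along the stylus. Some of those in the lower half fell on the cup wall, so the lean rests mainly on the height of the stylus's top.

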